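# Hold the glazed drawer cover at its balance point

### The arm

A 7-joint arm with a two-finger parallel gripper is mounted at the origin on the work surface. World frame = base frame: x ahead of the robot, y to its left, z up, the work surface at z = 0. Lengths are in m, angles in rad, forces in N, time in s.
With the tool pointing down it reaches from about 0.425 to 0.95 m from the base axis. Payload 16.7 kg.
Tool frame: the origin (TCP) lies at the very end of the fingers, on their centre line; the grasp point (between the pads) lies bot.tcp_to_grasp behind it (bot.tcp_to_grasp is the distance from the TCP to the grasp point, in m); y points along the fingers, x is the direction in which the jaws open and shut, and the axes are right-handed (so a half turn about y gives the same grasp; the last joint's range is limited). The gripper opens to 94 mm and grips with 3 to 60 N. Pads are 16 mm wide; open, the fingers measure 119 mm over their backs; the gripper's body (75 mm by 177 mm) begins 78 mm behind the grasp point.
Start: joints at [1.101, 0.426, 0.074, 1.606, -0.034, 1.111, -0.067], TCP at [0.213, -0.641, 0.205] pointing down, gripper open.
Joint ranges: [-2.85, 2.85], [-0.5, 2.14], [-1.23, 1.37], [0.21, 2.46], [-1.02, 4.16], [0.16, 2.05], [-2.73, 2.73]. Speed limits (rad/s): [1.89, 1.89, 2.39, 2.39, 3.01, 3.01, 3.01].

### API

Orientations are given as a 3x3 rotation matrix whose columns are the frame's x, y, z axes.
In Python, from bench import bot gives the robot as it stands.
- The arm moves only by the shell command python3 -m handwheel 'ROWS' [FORCE]. ROWS is JSON, a list of rows, each a list of 3 entries, a list of its own where there are three numbers: the closure, from -1 (fully open) to 1 (shut), so that 0 is half open, then the shift along the tool's x, y, z in mm, then the turn about the tool's y in degrees. A call has 1 to 10 rows; each row is the pose to reach, as a shift and turn from the pose measured when the call began, along the tool's axes at that moment; what a row does not reach only later rows make up. A row lasts 1/10 s, in which the tool goes at most 50 mm and 8.59 degrees, less where a joint would pass 70% of its speed; a pose out of reach is approached as far as the arm can. A call with a gripper value outside its range is refused whole. The fingers move at their own pace and stop on an object; FORCE is the grip in N (left out, the last holds). Time passes only in rows, so rows that repeat a pose let the fingers close. It gives the time, the measured TCP pose, the force and the opening at its end, in the units of the state.
- bot.get_state(): the state, without advancing time (a new reading comes with each control period).
- bot.get_image(name): name is "scene" or "side" or "wrist"; returns a dict with "pixels" (420x560x3 uint8, red, green, blue), "fx", "fy", "cx", "cy" (pixels), "rvec" (rotation vector, rad) and "tvec" (3), from world to camera coordinates, as OpenCV has them. Camera axes: x right, y down, z forward; pixel columns grow to the right and rows downward; lengths in m; the calibration is good to about 2 mm. A picture is of the moment at which its call begins. There is no depth.
- bot.close_job(): hands the job in, once; it reports no verdict.
The state is a dict: "t": time; "joints": joint angles; "joint_velocities": joint speeds; "joint_efforts": joint torques, N m; "ee_pos": TCP position; "orientation": TCP orientation; "force": force on the tool from outside, world axes, zero at the start; "torque": the same for the moment, N m; "width": finger opening in m.
Only numpy, scipy, OpenCV 4.12 (cv2) and the standard library are available. Lean on these libraries where they do the work, as an engineer would, in place of code of your own. Each camera call takes 0.05 s, during which the arm holds its last target.

### The job

Pull the drawer of the grey bench cabinet all the way open by its handle. Then take the glazed cover inside it by its brass handle, swing it up to its balance point, standing straight up over its hinge, and finish while still gripping that handle and holding the cover there, still, so that a stay can be screwed on. Do not let the cover drop back or go over backwards, keep the drawer fully out, and leave the jar, the sanding block and the pulley where they are.

Things in the scene. Friction and masses are not known exactly. Their poses are not given: they have to be found in the camera images.
- cabinet: Grey bench-top cabinet with one drawer, 260 mm deep, 260 wide, 125 high, fixed to the bench. Origin at the bench surface below the middle of its front face; x points into the cabinet (the drawer pulls out along its -x), y along the front, z up. The drawer front is blue.
- drawer_grip (a point): Middle of the drawer's dark steel bar handle: a round bar 10 mm thick and 110 mm long lying along the cabinet's y, its axis 40 mm in front of the drawer front, 95 mm above the bench (30 mm below the cabinet top), open above and below. Axes as the cabinet's. The cover's hinge axis, also along y, lies 194 mm from this bar towards the cabinet's +x at the same height, and moves with the drawer.
- drawer (a joint): How far the drawer is out (m): 0 shut, 0.176 at its stop; about 12 N of friction, it stays where it is left. Its front is 14 mm thick with its top 110 mm above the bench; the inside of the front is 40 mm from the axis of the cover's flat handle; the side walls are 216 mm apart, their tops 104 mm above the bench.
- cover (a joint): Angle of the cover (rad): 0 flat in the drawer, handle towards the drawer front; grows as the handle end swings up and over towards the cabinet. At 1.571 it stands straight up, exactly balanced; the hinge is nearly free, so it falls off either side of that, to 0 or to its stop at 2.0. Wooden frame with glass pane, 64 x 200 x 14 mm, 0.2 to 0.45 kg with its handle.
- bail: The cover's brass handle, a U of 10 mm round bar in the cover's plane. Origin mid cross bar, which lies along the cabinet's y, 90 mm long (80 clear), 100 mm from the hinge axis, 34 from the cover's edge; x points to the hinge. Flat, it is 95 mm above the bench and 72 above the drawer floor: a finger fits each side of it from above. It can turn between the fingers as the cover swings.
- jar: Amber glass jar with a white cap, 64 mm in diameter, 85 high, on the bench on either side of the cabinet; leave it alone. Origin at the centre of its underside.
- sanding_block: Green sanding block, 100 x 62 x 35 mm, on the bench on the other side of the cabinet than the jar; leave it alone. Origin at the centre of its underside.
- sash_pulley: Brass pulley wheel, 48 mm in diameter, 20 high, lying on the cabinet's top; leave it alone. Origin at the centre of its underside.

How it is judged:
By the outcome, as a careful person would: the job done as asked, in the order asked, and still so for the second after the job is handed in, while the arm keeps its last pose, push and grip.
It also fails if it takes over 54 s, if anything falls off the work surface, if the arm or the gripper's body presses on something with over 40 N, if the wrist force passes 120 N, or if a joint passes its speed limit or range.

## Working session

There is one attempt and no reset: what is moved stays moved. The work goes in short steps, Python scripts to look and compute and a shell command to move; the robot and the scene stay as the last step left them, time stands still between calls to the robot, and variables do not carry over. Pictures are saved under pics/ and viewed, and the job is handed in when it is done.

```bash
ls; mkdir -p pics; python3 - <<'E'
from bench import bot
import cv2,numpy as np
s=bot.get_state()
for k,v in s.items(): print(k,np.round(v,4).tolist())
print(bot.tcp_to_grasp)
for n in ["scene","side","wrist"]:
    d=bot.get_image(n); cv2.imwrite(f"pics/{n}0.png",d["pixels"][:,:,::-1]); print(n,d["fx"],d["cx"],d["cy"],np.round(d["rvec"],4),np.round(d["tvec"],4))
    R=cv2.Rodrigues(np.array(d["rvec"]))[0]; print("cam at",-R.T@np.array(d["tvec"]).ravel(), R[2])
E
```

```text
pics
t 0.0
joints [1.1005, 0.4267, 0.0738, 1.6066, -0.0341, 1.1108, -0.0671]
joint_velocities [0.0008, -0.0012, 0.0007, 0.0007, -0.0013, 0.0021, -0.0009]
joint_efforts [0.001, -93.5789, 3.6675, -45.4183, -0.0486, 0.0201, 0.0001]
ee_pos [0.2126, -0.6401, 0.2048]
orientation [[0.3153, -0.0005, 0.949], [-0.949, 0.0012, 0.3153], [-0.0014, -1.0, -0.0001]]
force [0.7868, -0.2067, 0.4744]
torque [0.0467, -0.0336, 0.0272]
width 0.0939
0.0188
scene 454.34728611327847 285.51669530491296 207.8283339897073 [ 0.6017 -2.8485  0.7932] [0.6305 0.2672 0.9333]
cam at [0.46060091 0.48614847 0.94419708] [ 0.22131636 -0.46969497 -0.85463776]
side 409.41638533787494 283.32205101864554 215.1022527427321 [ 2.2894 -0.522   0.1932] [-0.5804  0.3059  0.7374]
cam at [ 0.40396657 -0.54016734  0.72057387] [ 0.29273177  0.65614955 -0.69553999]
wrist 338.00491048341894 280.1118868384543 211.03961838019913 [-2.3517  1.6938  0.2471] [-0.6746 -0.0301  0.3925]
cam at [ 0.29220997 -0.61410233  0.38410492] [-0.26990993 -0.08903473 -0.95876037]
```

View pics/scene0.png

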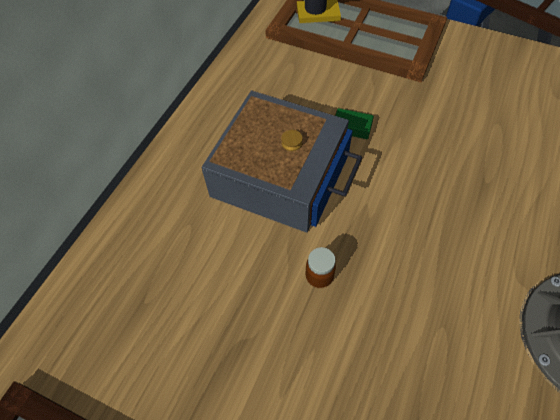

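View pics/side0.png

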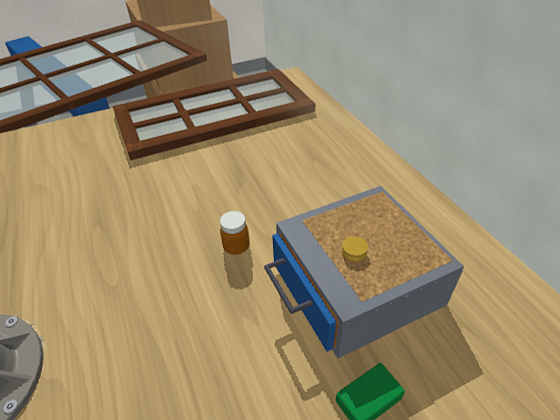

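View pics/wrist0.png

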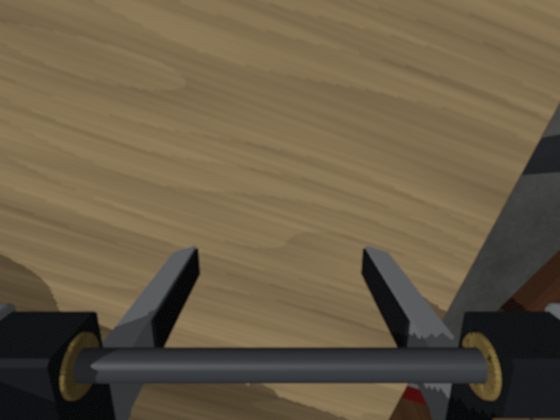

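```bash
cat > h.py <<'E'
from bench import bot
import cv2,numpy as np
def grab(n,name=None):
    d=bot.get_image(n)
    if name: cv2.imwrite(f"pics/{name}.png",d["pixels"][:,:,::-1])
    return cam(d),d["pixels"]
def cam(d):
    R=cv2.Rodrigues(np.array(d["rvec"],float))[0]; t=np.array(d["tvec"],float).ravel()
    K=np.array([[d["fx"],0,d["cx"]],[0,d["fy"],d["cy"]],[0,0,1]])
    return K,R,t
def ray(c,p):
    K,R,t=c; v=R.T@np.linalg.inv(K)@np.array([p[0],p[1],1.]); return -R.T@t, v/np.linalg.norm(v)
def plane(c,p,z):
    o,v=ray(c,p); return o+v*(z-o[2])/v[2]
def tri(c1,p1,c2,p2):
    o1,v1=ray(c1,p1);o2,v2=ray(c2,p2)
    A=np.stack([v1,-v2],1); s=np.linalg.lstsq(A,o2-o1,rcond=None)[0]
    a=o1+s[0]*v1;b=o2+s[1]*v2
    return (a+b)/2,np.linalg.norm(a-b)
def proj(c,X):
    K,R,t=c; q=K@(R@np.array(X)+t); return q[:2]/q[2]
E
python3 - <<'E'
import cv2
a=cv2.imread("pics/scene0.png")[90:240,200:400]
b=cv2.imread("pics/side0.png")[180:360,250:470]
cv2.imwrite("pics/sc_c.png",cv2.resize(a,None,fx=4,fy=4,interpolation=cv2.INTER_CUBIC))
cv2.imwrite("pics/si_c.png",cv2.resize(b,None,fx=3.3333,fy=3.3333,interpolation=cv2.INTER_CUBIC))
E
```

```text
(no output)
```

View pics/sc_c.png

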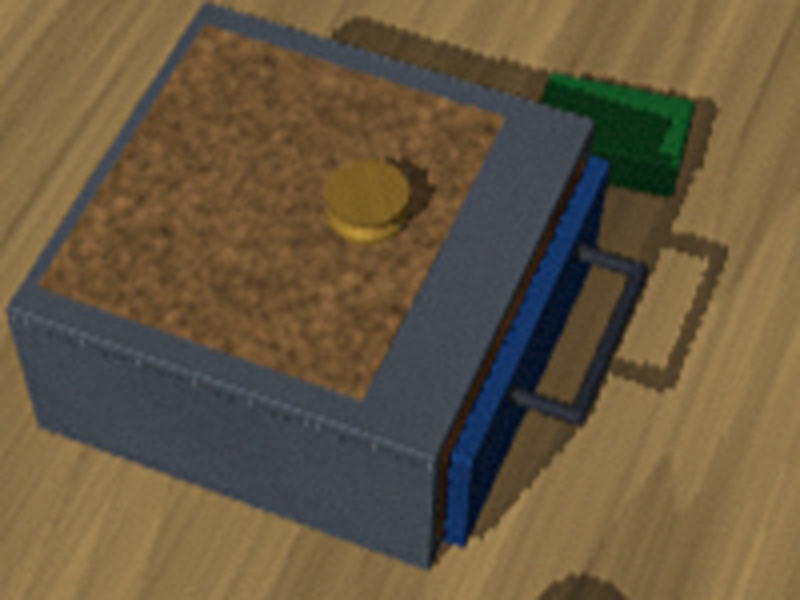

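View pics/si_c.png

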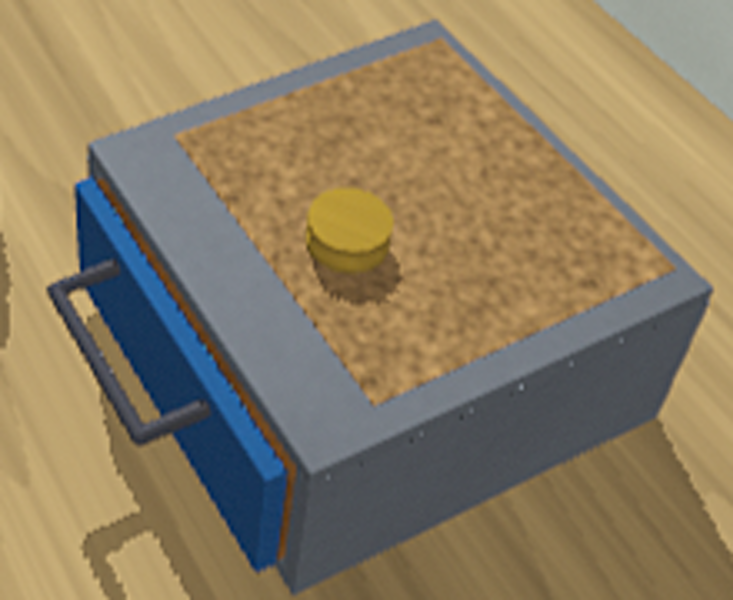

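```bash
python3 - <<'E'
from h import *
S,_=grab("scene");D,_=grab("side")
P={}
for n,a,b in [("bar+",(345,193.75),(266.5,266.7)),("bar-",(359.5,157),(292.6,310.8)),("f+",(309.25,204),(277,223.5)),("f-",(348,120.5),(343.6,321.6)),("r-",(251.75,91.25),(463,267)),("r+",(203,167),(380.5,186.6)),("jar",(321.5,258),(233,220)),("blk",(362,117),(372,381)),("pul",(291.5,138),(355,244))]:
    P[n],e=tri(S,a,D,b); print(n,P[n].round(4),round(e,4))
y=P["f+"]-P["f-"]; print(np.linalg.norm(y),np.degrees(np.arctan2(y[1],y[0])))
y=P["bar+"]-P["bar-"]; print(np.linalg.norm(y),np.degrees(np.arctan2(y[1],y[0])))
y=P["r+"]-P["r-"]; print(np.degrees(np.arctan2(y[1],y[0])))
x=P["r+"]-P["f+"];print(np.linalg.norm(x),np.degrees(np.arctan2(x[1],x[0])))
x=P["r-"]-P["f-"];print(np.degrees(np.arctan2(x[1],x[0])))
print((P["bar+"]+P["bar-"])/2)
E
```

```text
bar+ [ 0.5752 -0.0667  0.0958] 0.0021
bar- [ 0.5786 -0.1773  0.0947] 0.0001
f+ [0.6319 0.0061 0.1237] 0.0021
f- [ 0.6367 -0.2487  0.1223] 0.0012
r- [ 0.8926 -0.2461  0.1211] 0.0023
r+ [0.8887 0.01   0.1222] 0.0031
jar [0.5652 0.095  0.0848] 0.0001
blk [ 0.6322 -0.3327  0.0624] 0.0246
pul [ 0.7318 -0.128   0.1455] 0.0024
0.25484371277910683 91.09361131554552
0.11060684616915345 91.76573940025843
90.88258060313925
0.2568596060133483 0.8661027773431367
0.5744519246963302
[ 0.57686294 -0.12201833  0.09524869]
```

```bash
python3 -m handwheel '[[-1,[-17,0,25],-4],[-1,[-34,0,50],-7],[-1,[-51,0,75],-11],[-1,[-68,0,100],-15],[-1,[-85,0,125],-18],[-1,[-102,0,150],-22],[-0.5,[-119,0,175],-26],[0,[-136,0,200],-29],[0.35,[-153,0,225],-33],[0.35,[-170,0,250],-36]]' 20
python3 - <<'E'
from h import *
s=bot.get_state();R=np.array(s["orientation"])
d=np.array([.5775,-.157,.20])-s["ee_pos"]; print(s["t"],R.T@d*1000,np.degrees(np.arctan2(R[1,0],R[0,0])),R[:,1])
E
```

```text
t: 1.25
ee_pos: [0.3978, -0.3982, 0.2053]
orientation: [[0.816, -0.0, 0.577], [-0.577, 0.0, 0.816], [-0.0, -1.0, 0.0]]
force: [0.1, -1.0, 0.1]
width: 0.0653
1.25 [  7.46834076   5.42179698 300.64498691] -35.264150143656586 [-9.79728964e-05  4.27502653e-04 -9.99999904e-01]
```

```bash
python3 -m handwheel '[[0.35,[1,1,30],-4],[0.35,[2,1,60],-7],[0.35,[3,2,90],-11],[0.35,[4,3,120],-15],[0.35,[5,4,155],-19],[0.35,[6,5,190],-23],[0.35,[7,5,225],-27],[0.35,[7,5,260],-31],[0.35,[7,5,290],-34],[0.35,[7,5,300],-36]]'
python3 - <<'E'
from h import *
s=bot.get_state();R=np.array(s["orientation"])
d=np.array([.5775,-.157,.20])-s["ee_pos"]; print(s["t"],R.T@d*1000,np.degrees(np.arctan2(R[1,0],R[0,0])),np.round(s["joints"],2))
grab("wrist","w1");grab("side","s1");
E
```

```text
t: 2.25
ee_pos: [0.5784, -0.1526, 0.2004]
orientation: [[1.0, 0.001, -0.022], [0.022, 0.002, 1.0], [0.001, -1.0, 0.002]]
force: [-0.1, 0.4, -0.1]
width: 0.0306
2.25 [-1.041879    0.42606864 -4.33048629] 1.2535599313245394 [ 0.48  0.34 -0.41  1.77  0.15  1.07  0.04]
```

View pics/w1.png

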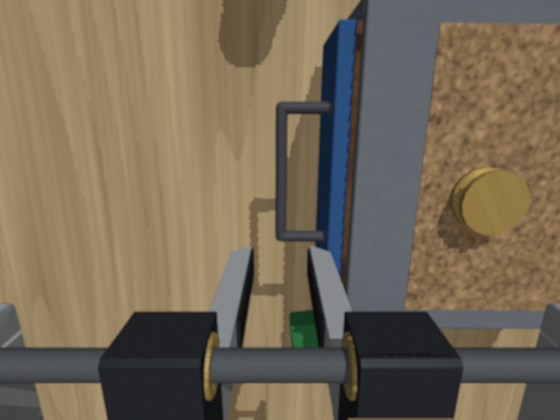

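View pics/s1.png

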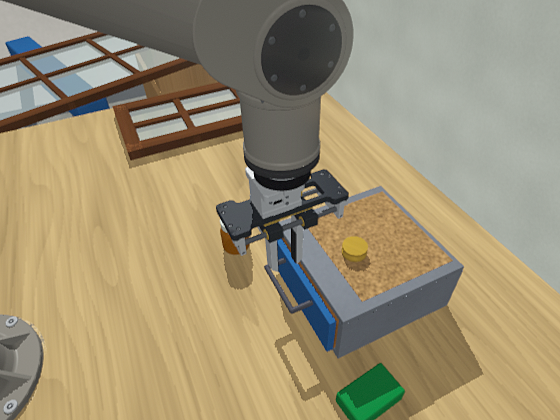

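```bash
python3 - <<'E'
from h import *
W,_=grab("wrist")
for p in [(281,107),(281,236)]: print(plane(W,p,.095))
print(-W[1].T@W[2], proj(W,[.5775,-.157,.095]))
S,_=grab("scene","sc1")
E
```

```text
[ 0.57705949 -0.06876082  0.095     ]
[ 0.57930511 -0.17941458  0.095     ]
[ 0.57627894 -0.07191151  0.37958645] [279.46385775 212.04271874]
```

View pics/sc1.png

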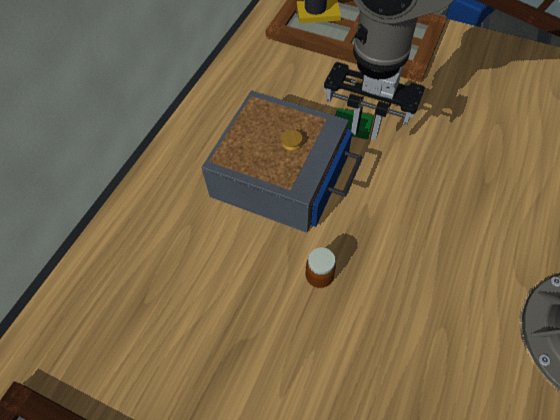

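```bash
python3 -m handwheel '[[0.35,[0,20,-1],0],[0.35,[0,40,-2],0],[0.35,[0,60,-2],0],[0.35,[0,80,-3],0],[0.35,[0,95,-3],0],[0.35,[0,108,-3],0],[0.35,[0,118,-3],0],[0.35,[0,123,-3],0],[0.35,[0,123,-3],0]]' && python3 -m handwheel '[[0.7,[0,0,0],0],[1,[0,0,0],0],[1,[0,0,0],0],[1,[0,0,0],0],[1,[0,0,0],0],[1,[0,0,0],0]]' 40
```

```text
t: 3.35
ee_pos: [0.576, -0.1608, 0.0769]
orientation: [[1.0, -0.001, -0.012], [0.012, 0.0, 1.0], [-0.001, -1.0, 0.0]]
force: [-0.3, 1.0, 0.2]
width: 0.0304
t: 3.95
ee_pos: [0.5776, -0.1608, 0.0776]
orientation: [[1.0, 0.002, -0.012], [0.012, -0.0, 1.0], [0.002, -1.0, -0.0]]
force: [7.7, -0.2, -4.1]
width: 0.009
```

```bash
python3 -m handwheel '[[1,[-6,0,0],0],[1,[-14,0,0],0],[1,[-24,0,0],0],[1,[-34,0,0],0],[1,[-44,0,0],0],[1,[-54,0,0],0],[1,[-64,0,0],0],[1,[-74,0,0],0],[1,[-84,0,0],0],[1,[-90,0,0],0]]' && python3 -c "
from h import *
print(np.round(bot.get_state()['joints'],2))"
```

```text
t: 4.95
ee_pos: [0.4886, -0.1621, 0.0776]
orientation: [[1.0, 0.005, -0.012], [0.012, -0.0, 1.0], [0.005, -1.0, -0.0]]
force: [12.6, -1.7, -17.5]
width: 0.0083
[ 0.53  0.35 -0.39  2.06  0.19  0.76  0.03]
```

```bash
python3 -m handwheel '[[1,[-6,0.5,0],0],[1,[-16,1,0],0],[1,[-26,1,0],0],[1,[-36,1,0],0],[1,[-46,1,0],0],[1,[-56,1,0],0],[1,[-66,1,0],0],[1,[-74,1,0],0]]' && python3 -c "
from h import *
print(np.round(bot.get_state()['joints'],2))"
```

```text
t: 5.75
ee_pos: [0.4192, -0.1632, 0.0777]
orientation: [[1.0, 0.015, -0.013], [0.013, -0.001, 1.0], [0.015, -1.0, -0.002]]
force: [63.4, -1.9, -61.7]
width: 0.0086
[ 0.59  0.25 -0.41  2.2   0.15  0.7   0.09]
```

```bash
python3 - <<'E'
from h import *
grab("scene","sc2");grab("side","s2");grab("wrist","w2")
s=bot.get_state();print(s["force"],s["torque"],s["ee_pos"])
E
```

```text
[19.70519346 -0.99507835 -8.93790962] [-0.1733475  -4.83576805  0.01030564] [ 0.41942723 -0.16331048  0.07791377]
```

View pics/sc2.png

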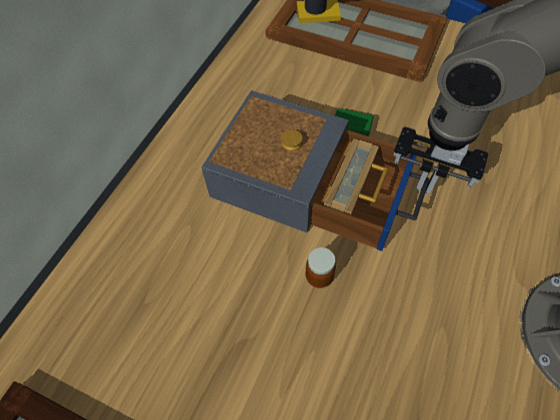

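View pics/s2.png

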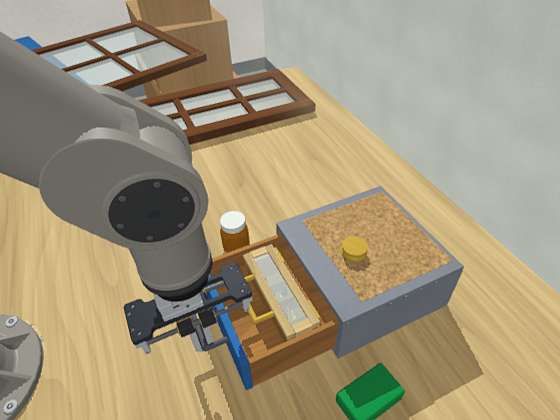

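View pics/w2.png

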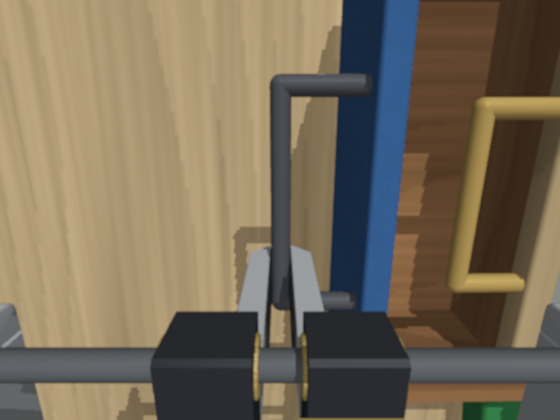

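```bash
python3 -m handwheel '[[0.6,[0,0,0],0],[0.6,[0,0,0],0],[0.6,[0,0,0],0]]' 20 && python3 -m handwheel '[[1,[0,0,0],0],[1,[0,0,0],0],[1,[0,0,0],0],[1,[0,0,0],0]]' 20 && python3 -m handwheel '[[1,[-3,0,0],0],[1,[-6,0,0],0],[1,[-9,0,0],0],[1,[-12,0,0],0],[1,[-12,0,0],0]]' && python3 -c "
from h import *
print(np.round(bot.get_state()['joints'],2))"
```

```text
t: 6.2
ee_pos: [0.4192, -0.1633, 0.078]
orientation: [[1.0, 0.014, -0.013], [0.013, -0.002, 1.0], [0.014, -1.0, -0.002]]
force: [-1.1, -0.3, -0.8]
width: 0.0185
t: 6.6
ee_pos: [0.4195, -0.1633, 0.078]
orientation: [[1.0, 0.015, -0.013], [0.013, -0.002, 1.0], [0.015, -1.0, -0.002]]
force: [5.3, -0.6, -4.4]
width: 0.009
t: 7.1
ee_pos: [0.4144, -0.1634, 0.0793]
orientation: [[1.0, 0.028, -0.015], [0.015, -0.002, 1.0], [0.028, -1.0, -0.003]]
force: [40.0, -1.4, -32.4]
width: 0.0193
[ 0.6   0.24 -0.41  2.22  0.15  0.68  0.11]
```

```bash
python3 - <<'E'
from h import *
S,a=grab("scene");D,b=grab("side");W,w=grab("wrist")
cv2.imwrite("pics/sc3c.png",cv2.resize(a[90:270,290:490][:,:,::-1],None,fx=4,fy=3.33,interpolation=cv2.INTER_CUBIC)) if 0 else cv2.imwrite("pics/sc3c.png",cv2.resize(a[110:260,290:490][:,:,::-1],None,fx=4,fy=4,interpolation=cv2.INTER_CUBIC))
cv2.imwrite("pics/s3c.png",cv2.resize(b[230:400,180:380][:,:,::-1],None,fx=3.5,fy=3.5,interpolation=cv2.INTER_CUBIC))
cv2.imwrite("pics/w3.png",w[:,:,::-1])
s=bot.get_state();print(s["force"],s["ee_pos"],s["width"])
E
```

```text
[ 41.75622965  -0.90736439 -32.19005296] [ 0.41470371 -0.16344828  0.07930868] 0.01906595601538454
```

View pics/sc3c.png

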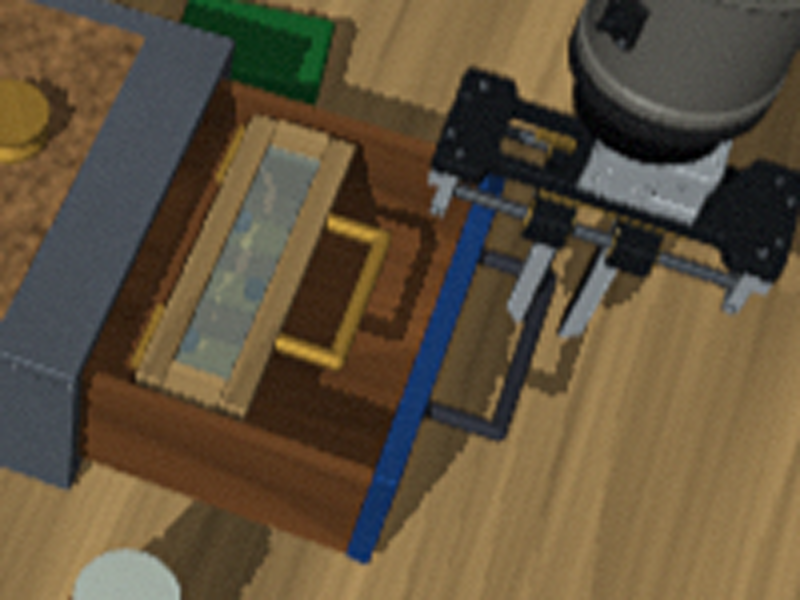

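View pics/s3c.png

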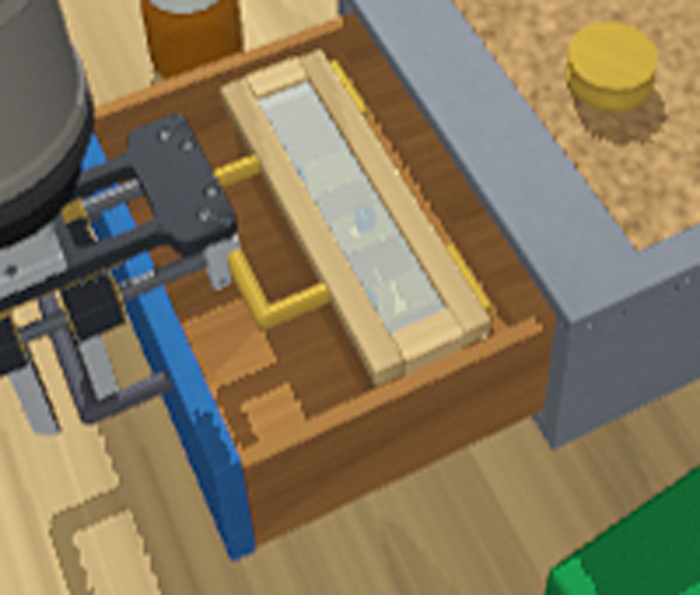

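View pics/w3.png

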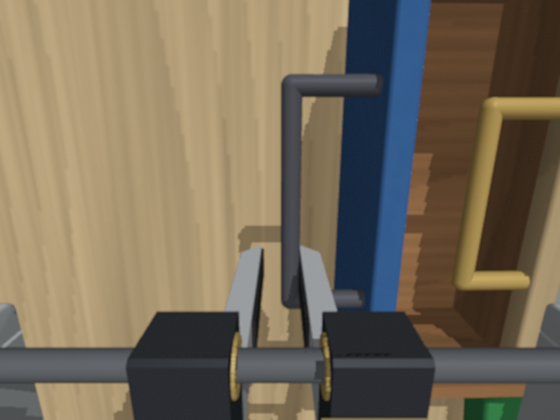

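```bash
python3 - <<'E'
from h import *
S,a=grab("scene");D,b=grab("side");W,w=grab("wrist")
print(tri(S,(426.5,178),D,(205.5,346)))
print(plane(S,(415.5,216.5),.095), plane(W,(292,86),.095),plane(W,(290,300),.095))
# drawer front inner top edge/cabinet front
print("front top outer +end", plane(S,(290+352/4,110+545/4),.110),"-end side",plane(D,(180+232/3.5,230+465/3.5),.110))
print("cab front", plane(S,(290+80/4,110+375/4),.125),plane(S,(290+230/4,110+42/4),.125),plane(D,(180+570/3.5,230+322/3.5),.125))
print("bail",tri(S,(290+385/4,110+238/4),D,(180+265/3.5,230+318/3.5)), plane(S,(290+342/4,110+360/4),.095))
E
```

```text
(array([ 0.41938392, -0.17751496,  0.09926758]), np.float64(0.001423471481741936))
[ 0.41517202 -0.07276816  0.095     ] [ 0.41878039 -0.06923467  0.095     ] [ 0.42060722 -0.17946401  0.095     ]
front top outer +end [0.46661288 0.0358056  0.11      ] -end side [ 0.46752512 -0.23917564  0.11      ]
cab front [0.62931185 0.00589796 0.125     ] [ 0.63664616 -0.24561733  0.125     ] [ 0.63483794 -0.25009591  0.125     ]
bail (array([ 0.51118822, -0.1675623 ,  0.09491251]), np.float64(0.0014440298944582558)) [ 0.50704172 -0.07845668  0.095     ]
```

```bash
python3 -m handwheel '[[0.35,[2,0,0],0],[0.35,[4,0,0],0],[0.35,[4,-10,0],0],[0.35,[4,-30,0],0],[0.35,[4,-55,0],0],[0.35,[4,-80,0],0],[0.35,[4,-100,0],0],[0.35,[4,-110,0],0],[0.35,[25,-110,10],0]]' 20 && python3 -m handwheel '[[0.35,[15,0,8],0],[0.35,[30,0,16],0],[0.35,[45,0,22],0],[0.35,[60,0,26],0],[0.35,[73,0,28],0],[0.35,[73,0,28],0],[0.35,[73,0,28],0]]'
python3 - <<'E'
from h import *
s=bot.get_state();R=np.array(s["orientation"]);print(np.round(R,4),s["ee_pos"],np.round(s["joints"],2))
grab("wrist","w4");_,a=grab("scene");_,b=grab("side")
cv2.imwrite("pics/sc4c.png",cv2.resize(a[110:260,290:490][:,:,::-1],None,fx=4,fy=4,interpolation=cv2.INTER_CUBIC))
E
```

```text
t: 8.3
ee_pos: [0.4351, -0.1543, 0.1914]
orientation: [[1.0, 0.028, -0.012], [0.012, -0.004, 1.0], [0.028, -1.0, -0.005]]
force: [-0.2, 0.2, 0.3]
width: 0.0303
t: 9.0
ee_pos: [0.5075, -0.1256, 0.1929]
orientation: [[1.0, 0.027, -0.012], [0.012, -0.004, 1.0], [0.027, -1.0, -0.004]]
force: [0.4, 0.4, 0.2]
width: 0.0307
[[ 0.9996  0.0274 -0.0118]
 [ 0.0119 -0.004   0.9999]
 [ 0.0273 -0.9996 -0.0043]] [ 0.50746861 -0.1255518   0.19292148] [ 0.53  0.21 -0.47  1.96  0.12  0.98  0.02]
```

View pics/w4.png

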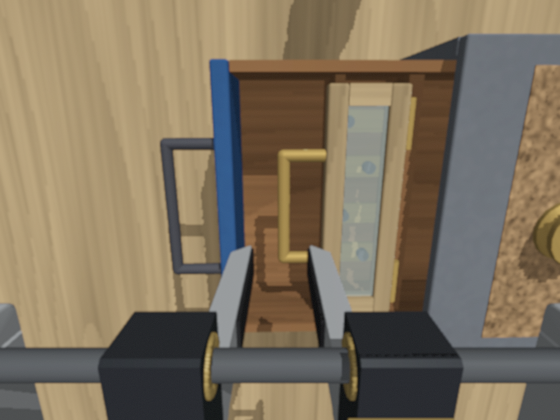

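View pics/sc4c.png

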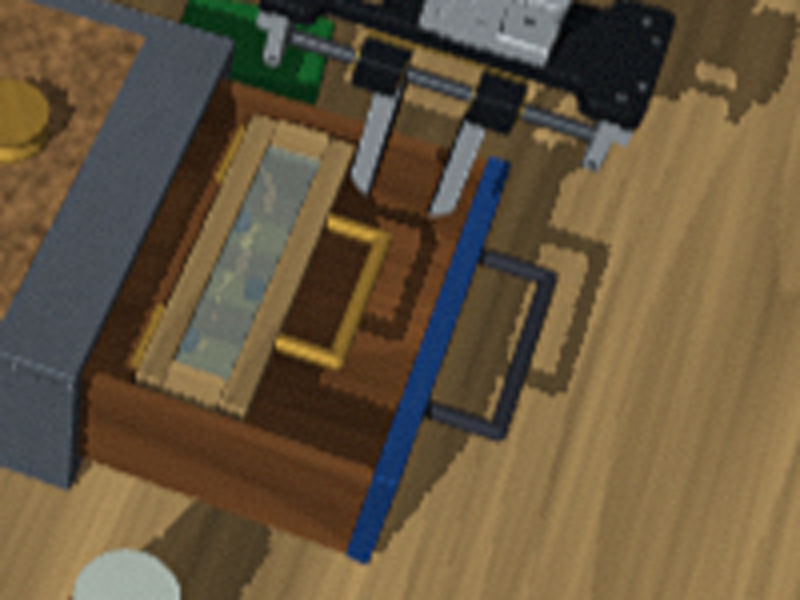

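```bash
python3 - <<'E'
from h import *
W,_=grab("wrist");S,_=grab("scene");D,_=grab("side")
for n,p,z in [("bail+",(284,156),.095),("bail-",(284,257),.095),("bar+",(169,144),.095),("bar-",(176,268),.095),("fr out",(219,200),.11),("fr in",(237,200),.11),("cab",(462,60),.125),("cab",(429,345),.125)]: print(n,plane(W,p,z).round(4))
# bail height: two views
print(tri(S,(290+381/4,110+240/4),W,(284,257)),tri(S,(290+340/4,110+356/4),W,(284,156)))
print(tri(S,(290+545/4,110+272/4),W,(176,268)),tri(S,(290+500/4,110+428/4),W,(169,144)))
print(tri(S,(290+231/4,110+40/4),W,(429,345)),)
E
```

```text
bail+ [ 0.5132 -0.0783  0.095 ]
bail- [ 0.5146 -0.1681  0.095 ]
bar+ [ 0.4209 -0.0696  0.095 ]
bar- [ 0.4182 -0.1788  0.095 ]
fr out [ 0.4612 -0.1117  0.11  ]
fr in [ 0.4755 -0.1117  0.11  ]
cab [ 0.6324 -0.008   0.125 ]
cab [ 0.6424 -0.2389  0.125 ]
(array([ 0.51391039, -0.17274471,  0.0849905 ]), np.float64(0.0023384786920711666)) (array([ 0.5108125 , -0.07781082,  0.09902807]), np.float64(0.004341729666439183))
(array([ 0.42062602, -0.17490367,  0.10260249]), np.float64(0.00041485263145805165)) (array([ 0.41796953, -0.07075089,  0.09339646]), np.float64(0.005011768926632584))
(array([ 0.63096948, -0.22394576,  0.14752861]), np.float64(0.0048977503249419425))
```

```bash
python3 -m handwheel '[[0.5,[4,0,3],0],[0.5,[4,20,3],0],[0.5,[4,40,3],0],[0.5,[4,60,3],0],[0.5,[4,80,3],0],[0.5,[4,95,3],0],[0.5,[4,108,3],0],[0.5,[4,115,3],0],[0.5,[4,115,3],0]]' 20
python3 - <<'E'
from h import *
grab("wrist","w5");_,a=grab("scene");_,b=grab("side")
cv2.imwrite("pics/sc5c.png",cv2.resize(a[110:260,290:490][:,:,::-1],None,fx=4,fy=4,interpolation=cv2.INTER_CUBIC))
E
```

```text
t: 10.2
ee_pos: [0.5144, -0.123, 0.0779]
orientation: [[1.0, 0.027, -0.012], [0.012, -0.004, 1.0], [0.027, -1.0, -0.005]]
force: [0.1, 0.5, 0.7]
width: 0.0233
```

View pics/w5.png

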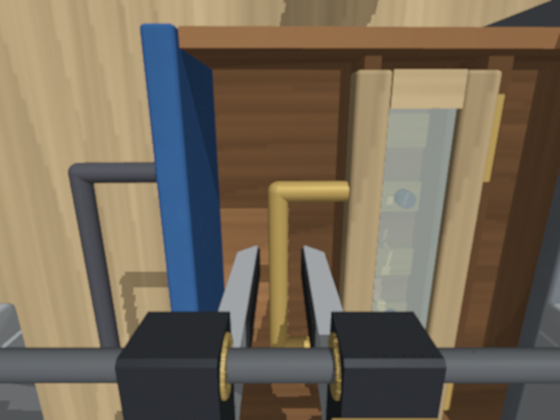

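View pics/sc5c.png

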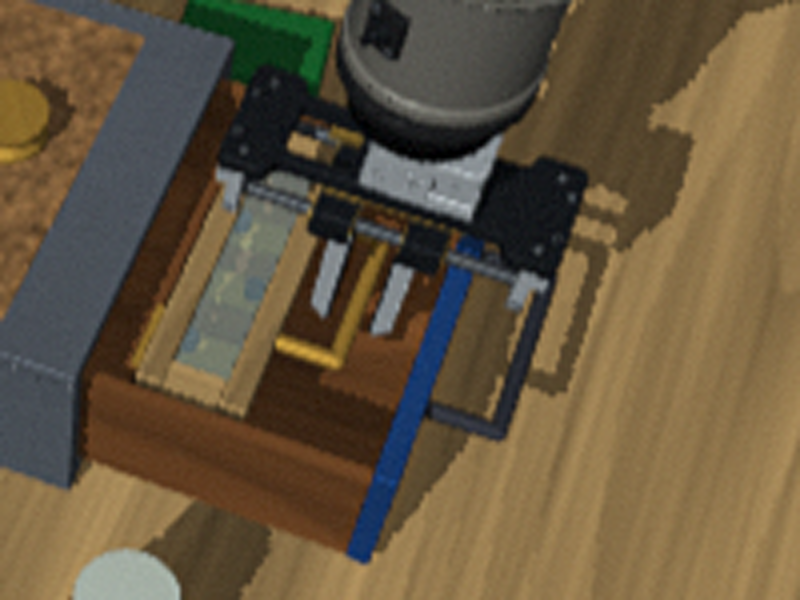

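```bash
python3 -m handwheel '[[0.8,[0,0,0],0],[1,[0,0,0],0],[1,[0,0,0],0],[1,[0,0,0],0],[1,[0,0,0],0]]' 25
python3 - <<'E'
from h import *
s=bot.get_state();R=np.array(s["orientation"]);p=np.array(s["ee_pos"]);g=p-R[:,1]*bot.tcp_to_grasp
print(s["force"],s["width"],p,g)
a=np.radians(1.2);X=np.array([np.cos(a),np.sin(a),0]);Z=np.array([0,0,1.])
for th in range(10,91,10):
    t=np.radians(th); d=.1*(1-np.cos(t))*X+.1*np.sin(t)*Z
    print(th,(R.T@d*1000).round(1))
E
```

```text
t: 10.85
ee_pos: [0.5142, -0.1234, 0.0795]
orientation: [[1.0, 0.028, -0.011], [0.011, -0.005, 1.0], [0.028, -1.0, -0.006]]
force: [-7.7, 0.3, 7.4]
width: 0.0092
[-7.66766788  0.2900504   7.41248202] 0.009223843436973203 [ 0.5141505  -0.12337557  0.0794534 ] [ 0.51362993 -0.12327726  0.09824593]
10 [  2.  -17.3  -0.1]
20 [  7.  -34.   -0.1]
30 [ 14.8 -49.6  -0.1]
40 [ 25.2 -63.6  -0.1]
50 [ 37.8 -75.6  -0.1]
60 [ 52.4 -85.2   0. ]
70 [ 68.4 -92.1   0.1]
80 [ 85.3 -96.2   0.3]
90 [102.7 -97.2   0.4]
```

```bash
python3 -m handwheel '[[1,[0.5,-6,0],0],[1,[1,-12,0],0],[1,[2,-18,0],0],[1,[4,-24,0],0],[1,[5.5,-30,0],0],[1,[8,-36,0],0],[1,[10.5,-42,0],0],[1,[14,-48,0],0],[1,[14.8,-49.6,0],0],[1,[14.8,-49.6,0],0]]' 25
python3 - <<'E'
from h import *
s=bot.get_state();R=np.array(s["orientation"]);print(s["force"],R[:,1],s["ee_pos"])
_,w=grab("wrist","w6");_,b=grab("side","s6")
E
```

```text
t: 11.85
ee_pos: [0.5265, -0.1232, 0.1298]
orientation: [[1.0, 0.026, -0.011], [0.011, -0.006, 1.0], [0.025, -1.0, -0.006]]
force: [-9.5, -2.0, 2.8]
width: 0.0095
[-9.47834949 -2.01146096  2.84793549] [ 0.02556001 -0.00565596 -0.99965729] [ 0.52654678 -0.12321308  0.12978314]
```

View pics/w6.png

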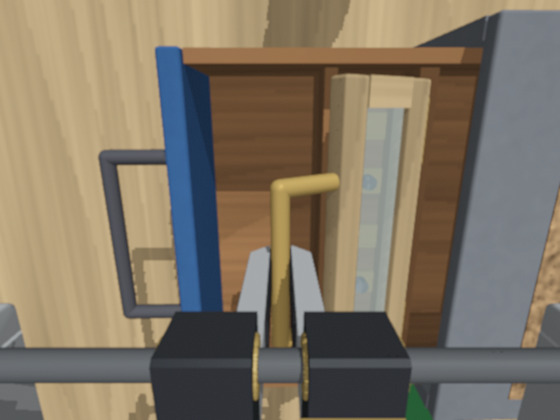

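View pics/s6.png

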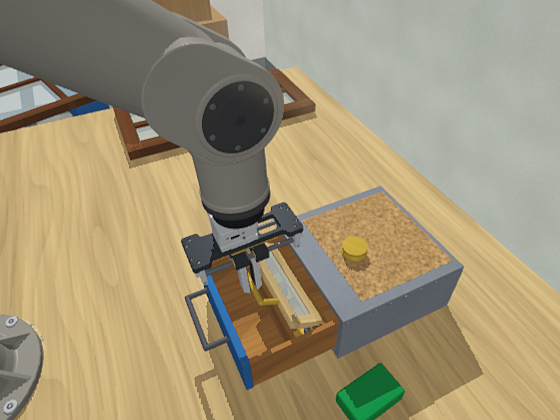

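```bash
python3 -m handwheel '[[1,[-1,0,0],0],[1,[-1.5,0,0],0],[1,[-1.5,0,0],0]]' 25; python3 -m handwheel '[[1,[-1,0,0],0],[1,[-1,0,0],0],[1,[-1,0,0],0]]' 25;
```

```text
t: 12.25
ee_pos: [0.5267, -0.1232, 0.1303]
orientation: [[1.0, 0.029, -0.011], [0.011, -0.006, 1.0], [0.029, -1.0, -0.006]]
force: [6.7, -1.0, -6.1]
width: 0.0092
t: 12.55
ee_pos: [0.527, -0.1232, 0.1308]
orientation: [[0.999, 0.031, -0.011], [0.011, -0.006, 1.0], [0.031, -0.999, -0.006]]
force: [6.2, -1.7, -6.8]
width: 0.0091
```

```bash
python3 -m handwheel '[[1,[-2,1,0],0],[1,[-3,1,0],0],[1,[-3,1,0],0]]' 25
python3 - <<'E'
from h import *
s=bot.get_state();R=np.array(s["orientation"]);p=np.array(s["ee_pos"]);print(p,s["force"])
h=np.array([.6137,.095]); 
E
```

```text
t: 12.85
ee_pos: [0.5261, -0.1232, 0.1305]
orientation: [[0.999, 0.035, -0.011], [0.012, -0.006, 1.0], [0.035, -0.999, -0.006]]
force: [10.1, -1.7, -9.1]
width: 0.0091
[ 0.52607968 -0.1231937   0.13048115] [10.12302652 -1.65017196 -9.12084936]
```

```bash
python3 - <<'E'
from h import *
W,w=grab("wrist","w7");S,a=grab("scene");
# bar edges: dark pixels on rows
for v in (190,220,250,280):
    row=w[v].astype(int).sum(1); 
    xs=[u for u in range(60,175) if row[u]<230]
    print(v,xs[:1],xs[-1:],plane(W,(np.mean([x for x in xs if x<150]),v),.095).round(4) if xs else None)
cv2.imwrite("pics/sc7c.png",cv2.resize(a[110:260,290:490][:,:,::-1],None,fx=4,fy=4,interpolation=cv2.INTER_CUBIC))
a0=cv2.imread("pics/sc5c.png");a1=cv2.imread("pics/sc7c.png")
# drawer front corner region shift
g0=cv2.cvtColor(a0,6)[440:580,330:520].astype(np.float32);g1=cv2.cvtColor(a1,6)[440:580,330:520].astype(np.float32)
print(cv2.phaseCorrelate(g0,g1,cv2.createHanningWindow((190,140),cv2.CV_32F)),"crop px at 4x")
print(proj(S,[.45,-.05,.11])-proj(S,[.451,-.05,.11]))
E
```

```text
190 [114] [117] [ 0.4224 -0.09    0.095 ]
220 [119] [122] [ 0.4231 -0.1102  0.095 ]
250 [124] [126] [ 0.4234 -0.1315  0.095 ]
280 [118] [130] [ 0.4216 -0.154   0.095 ]
((-0.10005570429831323, -0.019284298798126542), 0.4930297250824946) crop px at 4x
[0.45684967 0.16348191]
```

View pics/sc7c.png

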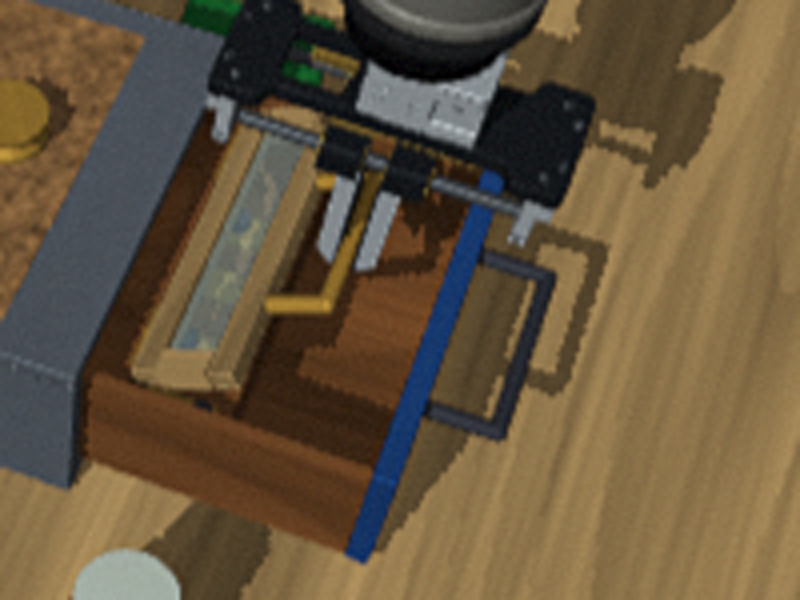

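```bash
cat > arc.py <<'E'
from h import *
import sys
s=bot.get_state();R=np.array(s["orientation"]);p=np.array(s["ee_pos"])
a=np.radians(1.2);X=np.array([np.cos(a),np.sin(a),0]);Z=np.array([0,0,1.])
H=np.array([.6136,-.1225,.095]); b=p-R[:,1]*.0157
v=b-H; u,w=v@X,v@Z; print("angle",np.degrees(np.arctan2(w,-u)),"r",np.hypot(u,w),"F",np.round(s["force"],1),"tilt",R[:,1].round(3))
for th in map(float,sys.argv[1:]):
    t=np.radians(th); r=.1005
    q=H-r*np.cos(t)*X+r*np.sin(t)*Z; d=q-b; d[1]=(d@X)*np.sin(a) if 0 else d[1]
    print(th,(R.T@d*1000).round(1))
E
python3 arc.py 35 40 45 50 55 60 65 70 75 80 85 90
```

```text
angle 30.179851563716216 r 0.1018285588846287 F [ 9.8 -1.  -9. ] tilt [ 0.035 -0.006 -0.999]
35.0 [ 5.9 -6.2 -1.2]
40.0 [ 11.5 -13.   -1.2]
45.0 [ 17.7 -19.3  -1.2]
50.0 [ 24.3 -24.9  -1.2]
55.0 [ 31.5 -30.   -1.1]
60.0 [ 39.  -34.5  -1.1]
65.0 [ 46.9 -38.3  -1.1]
70.0 [ 55.2 -41.3  -1. ]
75.0 [ 63.6 -43.7  -0.9]
80.0 [ 72.2 -45.3  -0.9]
85.0 [ 81.  -46.1  -0.8]
90.0 [ 89.7 -46.2  -0.7]
```

```bash
python3 -m handwheel '[[1,[2,-3,0],0],[1,[5.2,-6.6,0],0],[1,[11,-13.4,0],0],[1,[17.2,-19.6,0],0],[1,[24,-25.2,0.1],0],[1,[31.2,-30.2,0.1],0],[1,[38.8,-34.7,0.1],0],[1,[38.8,-34.7,0.1],0]]' 25; python3 arc.py 65 70 75 80 85 90
```

```text
t: 13.75
ee_pos: [0.5643, -0.1227, 0.168]
orientation: [[0.999, 0.036, -0.011], [0.011, -0.006, 1.0], [0.036, -0.999, -0.007]]
force: [-9.6, -1.6, 12.3]
width: 0.0089
angle 60.67166161094021 r 0.10177861244918855 F [-9.6 -1.6 12.3] tilt [ 0.036 -0.006 -0.999]
65.0 [ 7.5 -2.1 -0.9]
70.0 [15.7 -5.1 -0.8]
75.0 [24.1 -7.5 -0.8]
80.0 [32.8 -9.1 -0.7]
85.0 [41.5 -9.9 -0.6]
90.0 [ 50.2 -10.   -0.5]
```

```bash
sed -i 's/r=.1005/r=.1028/' arc.py; python3 arc.py 65 70 75 80 85 88 90
python3 -c "
import cv2,numpy as np
from h import *
S,a=grab('scene','sc8')
cv2.imwrite('pics/sc8c.png',cv2.resize(a[110:260,290:490][:,:,::-1],None,fx=4,fy=4,interpolation=cv2.INTER_CUBIC))
f=lambda n:cv2.cvtColor(cv2.imread(n),6)[440:580,330:520].astype(np.float32)
print(cv2.phaseCorrelate(f('pics/sc5c.png'),f('pics/sc8c.png'),cv2.createHanningWindow((190,140),cv2.CV_32F)))"
```

```text
angle 60.67166161094021 r 0.10177861244918855 F [-9.6 -1.6 12.3] tilt [ 0.036 -0.006 -0.999]
65.0 [ 6.6 -4.2 -0.9]
70.0 [15.  -7.3 -0.9]
75.0 [23.6 -9.7 -0.8]
80.0 [ 32.4 -11.3  -0.7]
85.0 [ 41.4 -12.2  -0.6]
88.0 [ 46.7 -12.3  -0.6]
90.0 [ 50.3 -12.3  -0.6]
((-8.058689142233007, -0.06101788951357889), 0.3366365275449223)
```

View pics/sc8c.png

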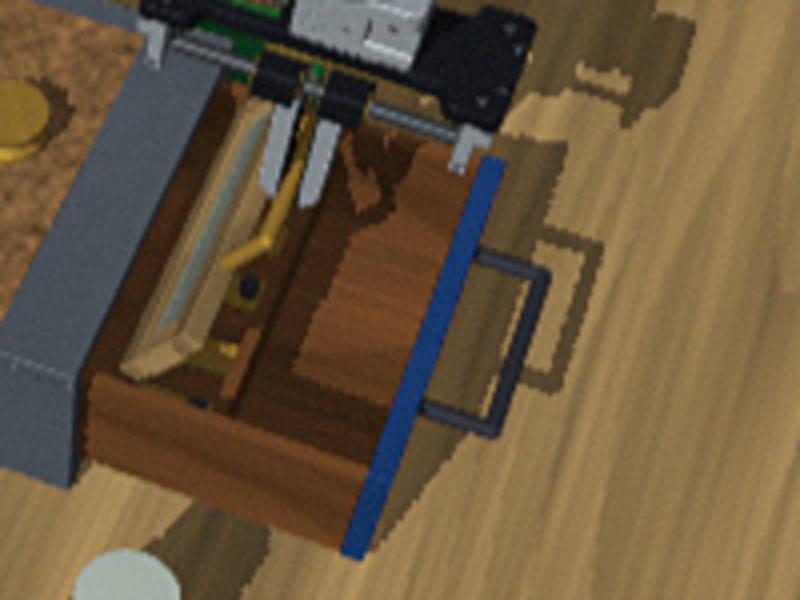

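```bash
python3 -m handwheel '[[1,[-1,0,0],0],[1,[-6,2,0],0],[1,[-12,6,0],0],[1,[-19,11,0],0],[1,[-26,17,0],0],[1,[-32,22,0],0],[1,[-37,27,0],0],[1,[-37,27,0],0]]' 45; python3 arc.py
```

```text
t: 14.6
ee_pos: [0.5298, -0.1231, 0.14]
orientation: [[0.999, 0.04, -0.012], [0.012, -0.006, 1.0], [0.04, -0.999, -0.007]]
force: [10.3, -0.5, -7.9]
width: 0.0088
angle 35.70842463282558 r 0.10398898011976446 F [10.3 -0.5 -7.9] tilt [ 0.04  -0.006 -0.999]
```

```bash
cat > dr.py <<'E'
from h import *
import sys
def meas(img):  # img RGB raw scene -> mean outer/ inner blue col in rows 215..240, dark handle
    out=[]
    for v in range(212,244):
        r=img[v].astype(int); m=(r[:,2]>r[:,0]+40)&(r[:,2]>r[:,1]+25); m[:360]=0;m[430:]=0
        u=np.where(m)[0]
        if len(u): out.append(((u[0]+u[-1])/2))
        else: out.append(np.nan)
    return np.array(out)
S,a=grab("scene",sys.argv[1] if len(sys.argv)>1 else None)
ref=meas(cv2.imread("pics/sc2.png")[:,:,::-1])
d=np.nanmean(meas(a)-ref)
# px per m along x at row const
p0=proj(S,[.46,-.05,.11]);p1=proj(S,[.461,-.05,.11]);p2=proj(S,[.46,-.049,.11])
e=p2-p0; f=p1-p0; k=f[0]-f[1]*e[0]/e[1]
print("drawer in by mm (vs first stop)",d/k)
E
python3 dr.py sc9; python3 - <<'E'
import cv2,numpy as np
a=cv2.imread("pics/sc9.png")
cv2.imwrite("pics/sc9c.png",cv2.resize(a[110:260,290:490],None,fx=4,fy=4,interpolation=cv2.INTER_CUBIC))
E
cat >> dr.py <<'E'
E
python3 - <<'E'
import sys; sys.argv=["x"]
exec(open("dr.py").read().split("S,a=")[0])
r=meas(cv2.imread("pics/sc2.png")[:,:,::-1])
for n in ["sc8","sc9"]: print(n,np.nanmean(meas(cv2.imread(f"pics/{n}.png")[:,:,::-1])-r))
E
```

```text
drawer in by mm (vs first stop) 0.030296595622374797
sc8 -1.71875
sc9 -0.015625
```

View pics/sc9c.png

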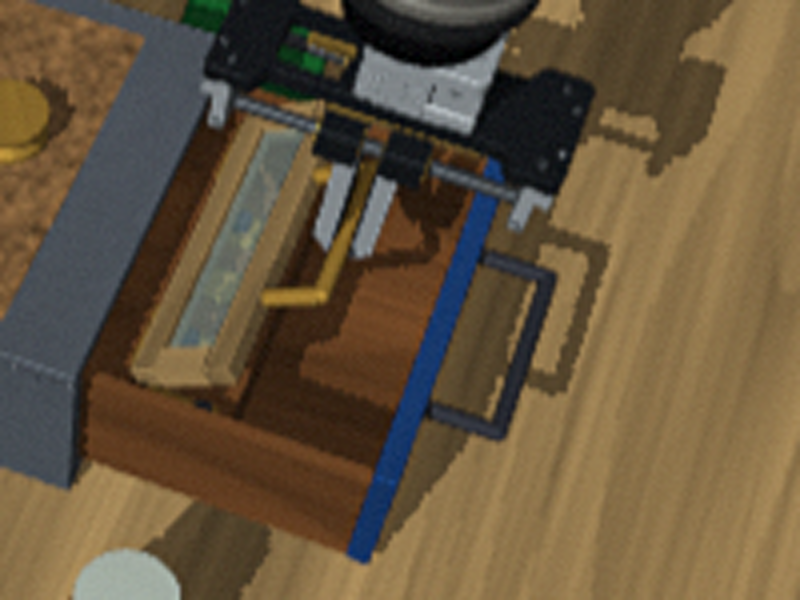

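```bash
python3 - <<'E'
from h import *
_,w=grab("wrist","w9");_,b=grab("side","s9")
cv2.imwrite("pics/s9c.png",cv2.resize(b[200:380,170:370][:,:,::-1],None,fx=3.3,fy=3.3,interpolation=cv2.INTER_CUBIC))
E
```

```text
(no output)
```

View pics/w9.png

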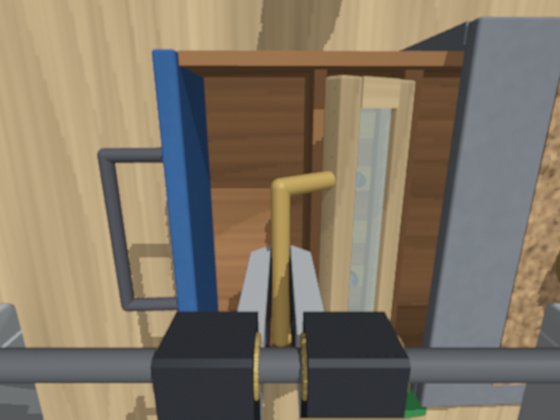

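View pics/s9c.png

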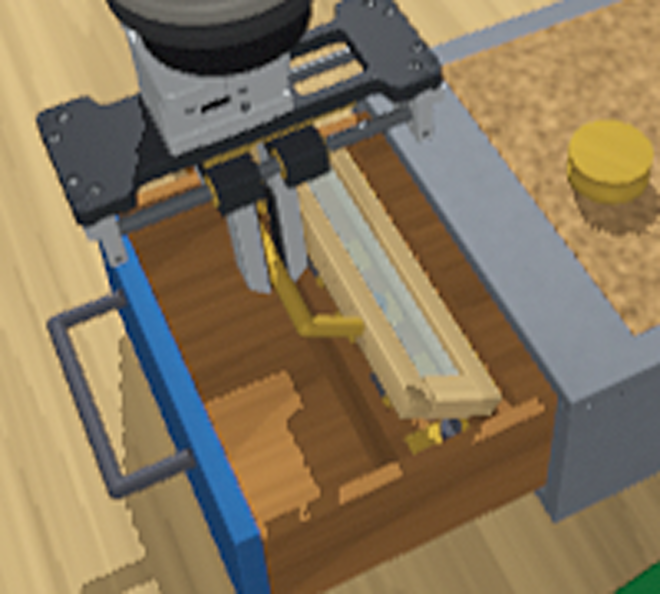

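```bash
python3 - <<'E'
from h import *
W,_=grab("wrist");S,_=grab("scene");D,_=grab("side")
def yp(c,p,y):
    o,v=ray(c,p); return o+v*(y-o[1])/v[1]
print(tri(W,(280,188),S,(290+324/4,110+298/4)))
print(yp(D,(170+303/3.3,200+326/3.3),-.1675))
print(tri(W,(280,188),D,(170+303/3.3,200+326/3.3)))
s=bot.get_state();print(s["ee_pos"],s["force"])
E
```

```text
(array([ 0.52761219, -0.07938694,  0.14347499]), np.float64(0.004590660337458507))
[ 0.52700176 -0.1675      0.15170821]
(array([ 0.54103851, -0.10170362,  0.05279309]), np.float64(0.014767324633578929))
[ 0.53004573 -0.12313335  0.14042417] [ 9.42249554 -0.58486869 -7.05674347]
```

```bash
python3 -m handwheel '[[1,[-4,6,0],0],[1,[-7,13,0],0],[1,[-10,20,0],0],[1,[-13,27,0],0],[1,[-15,34,0],0],[1,[-17,41,0],0],[1,[-18,47,0],0],[1,[-19,52,0],0],[1,[-19,54,0],0],[1,[-19,54,0],0]]' 25; python3 dr.py sc10;python3 - <<'E'
from h import *
_,w=grab("wrist","w10");_,b=grab("side","s10")
cv2.imwrite("pics/s10c.png",cv2.resize(b[200:380,170:370][:,:,::-1],None,fx=3.3,fy=3.3,interpolation=cv2.INTER_CUBIC))
E
```

```text
t: 15.9
ee_pos: [0.5134, -0.1235, 0.0855]
orientation: [[0.999, 0.04, -0.012], [0.012, -0.006, 1.0], [0.04, -0.999, -0.006]]
force: [-1.0, 2.7, 0.1]
width: 0.0092
drawer in by mm (vs first stop) 0.0908897868671244
```

View pics/s10c.png

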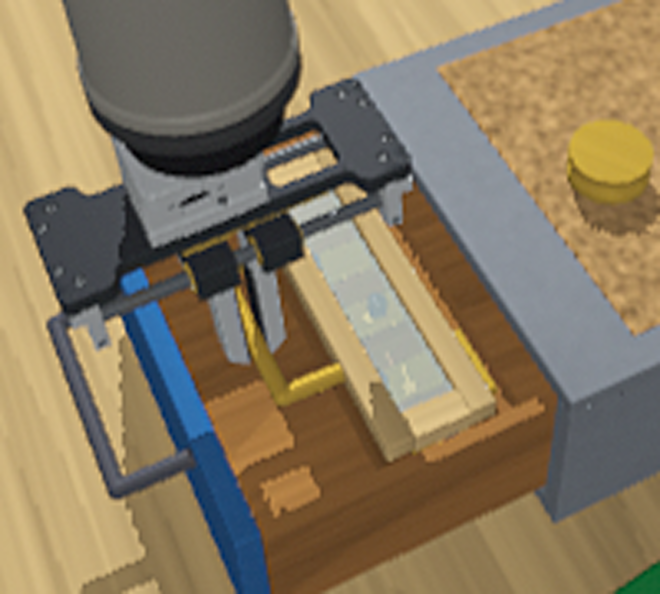

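```bash
python3 -m handwheel '[[1,[0,1,0],0],[1,[0,3,0],0],[1,[0,5,0],0],[1,[0,6,0],0]]' 6; python3 -m handwheel '[[0.5,[0,0,0],0],[0.5,[0,0,0],0],[0.5,[0,0,0],0],[0.5,[0,0,0],0]]' 20; python3 -m handwheel '[[0.5,[0,3,0],0],[0.5,[0,5,0],0],[0.5,[0,5,0],0]]' 20; python3 dr.py
```

```text
t: 16.45
ee_pos: [0.5135, -0.1238, 0.08]
orientation: [[0.999, 0.04, -0.011], [0.012, -0.006, 1.0], [0.039, -0.999, -0.007]]
force: [-7.0, -0.5, 9.0]
width: 0.0096
t: 16.85
ee_pos: [0.5136, -0.1239, 0.08]
orientation: [[0.999, 0.04, -0.011], [0.012, -0.006, 1.0], [0.04, -0.999, -0.007]]
force: [0.2, -0.2, -0.6]
width: 0.0232
t: 17.15
ee_pos: [0.5137, -0.1238, 0.0747]
orientation: [[0.999, 0.039, -0.011], [0.012, -0.006, 1.0], [0.039, -0.999, -0.007]]
force: [-0.0, -0.0, -0.0]
width: 0.0235
drawer in by mm (vs first stop) 0.030296595622374797
```

```bash
python3 - <<'E'
from h import *
_,w=grab("wrist","w11");_,b=grab("side","s11")
s=bot.get_state();print(np.round(s["orientation"],4),s["ee_pos"],s["width"])
E
```

```text
[[ 0.9991  0.0398 -0.0114]
 [ 0.0117 -0.0064  0.9999]
 [ 0.0397 -0.9992 -0.0069]] [ 0.51384147 -0.12386367  0.07498252] 0.023831999310198648
```

View pics/w11.png

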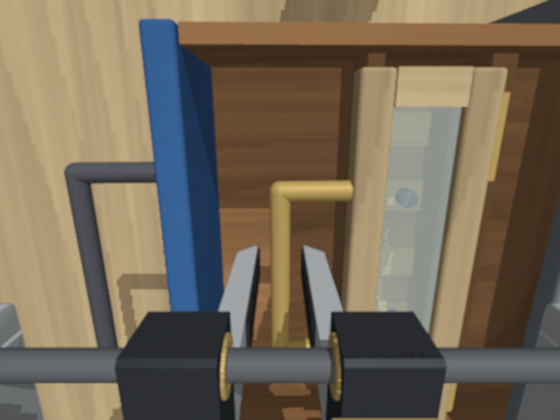

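```bash
python3 -m handwheel '[[0.8,[0,0,0],0],[1,[0,0,0],0],[1,[0,0,0],0],[1,[0,0,0],0],[1,[0,0,0],0]]' 60; sed -i 's/\.0157/.0195/; s/r=.1028/r=float(sys.argv[1])/; s/argv\[1:\]/argv[2:]/; s/H=np.array(\[.6136/H=np.array([.6136/' arc.py; python3 arc.py .1005 5 10 15 20; python3 dr.py
```

```text
t: 17.8
ee_pos: [0.5137, -0.1239, 0.075]
orientation: [[0.999, 0.04, -0.011], [0.012, -0.006, 1.0], [0.039, -0.999, -0.007]]
force: [-1.8, -0.0, 3.8]
width: 0.0084
angle -0.2817339752035134 r 0.10070079691801975 F [-1.8 -0.   3.8] tilt [ 0.04  -0.006 -0.999]
5.0 [ 1.  -9.2 -0.9]
10.0 [  2.4 -17.9  -1. ]
15.0 [  4.7 -26.3  -1. ]
20.0 [  7.6 -34.6  -1.1]
drawer in by mm (vs first stop) 0.030296595622374797
```

```bash
sed -i 's/H=np.array(\[[^]]*\])/H=np.array([.6129,-.1217,.0945])/' arc.py; python3 arc.py .1005 5 10 15 20 25 30
```

```text
angle 0.010840006615100164 r 0.09998912005955725 F [-2.1 -0.1  3.4] tilt [ 0.04  -0.006 -0.999]
5.0 [ 0.2 -8.7 -0.1]
10.0 [  1.7 -17.4  -0.1]
15.0 [  3.9 -25.9  -0.2]
20.0 [  6.9 -34.1  -0.2]
25.0 [ 10.6 -42.1  -0.2]
30.0 [ 14.9 -49.7  -0.3]
```

```bash
python3 -m handwheel '[[1,[0,-4,0],0],[1,[0.2,-8.7,0],0],[1,[0.8,-13,0],0],[1,[1.7,-17.4,-0.1],0],[1,[2.7,-21.7,-0.1],0],[1,[3.9,-25.9,-0.2],0],[1,[5.3,-30,-0.2],0],[1,[6.9,-34.1,-0.2],0],[1,[6.9,-34.1,-0.2],0]]' 60; python3 arc.py .1005 25 30 35 40 45 50; python3 dr.py
```

```text
t: 18.75
ee_pos: [0.5194, -0.1238, 0.1098]
orientation: [[0.999, 0.04, -0.011], [0.012, -0.007, 1.0], [0.04, -0.999, -0.007]]
force: [3.5, -0.7, -6.2]
width: 0.0081
angle 20.255721654207438 r 0.10055863331087203 F [ 3.5 -0.7 -6.2] tilt [ 0.04  -0.007 -0.999]
25.0 [ 3.6 -7.5 -0. ]
30.0 [  7.9 -15.1  -0.1]
35.0 [ 12.9 -22.3  -0.1]
40.0 [ 18.5 -29.1  -0.1]
45.0 [ 24.7 -35.3  -0. ]
50.0 [ 31.4 -41.   -0. ]
drawer in by mm (vs first stop) 0.030296595622374797
```

Good: light tension, no drawer motion. Continue.

```bash
python3 -m handwheel '[[1,[1.6,-3.8,0],0],[1,[3.5,-7.5,0],0],[1,[5.6,-11.3,0],0],[1,[7.8,-15.1,0],0],[1,[10.3,-18.8,0],0],[1,[12.8,-22.3,0],0],[1,[15.5,-25.8,0],0],[1,[18.4,-29.1,0],0],[1,[18.4,-29.1,0],0]]' 60; python3 arc.py .101 45 50 55 60 65 ; python3 dr.py
```

```text
t: 19.7
ee_pos: [0.5352, -0.1236, 0.1395]
orientation: [[0.999, 0.037, -0.011], [0.011, -0.007, 1.0], [0.037, -0.999, -0.007]]
force: [-10.3, -2.1, 3.0]
width: 0.0081
angle 39.43507040491352 r 0.10159321272791033 F [-10.3  -2.1   3. ] tilt [ 0.037 -0.007 -0.999]
45.0 [ 7.3 -6.6  0.1]
50.0 [ 14.  -12.3   0.2]
55.0 [ 21.2 -17.4   0.2]
60.0 [ 28.8 -21.9   0.2]
65.0 [ 36.7 -25.7   0.3]
drawer in by mm (vs first stop) 0.2726693606013732
```

```bash
python3 arc.py .103 42 45 48 51 54
```

```text
angle 39.31089523566701 r 0.10160269006230088 F [-11.   -2.2   2.5] tilt [ 0.037 -0.007 -0.999]
42.0 [ 2.2 -4.5  0.1]
45.0 [ 6.1 -8.2  0.1]
48.0 [ 10.1 -11.8   0.1]
51.0 [ 14.4 -15.2   0.2]
54.0 [ 18.7 -18.3   0.2]
```

```bash
python3 -m handwheel '[[1,[0,-2,0],0],[1,[2,-4.5,0],0],[1,[4,-6.4,0],0],[1,[6,-8.2,0],0],[1,[8,-10,0],0],[1,[10,-11.8,0],0],[1,[10,-11.8,0],0]]' 60; python3 arc.py .103 50 53 56 59 62; python3 dr.py
```

```text
t: 20.45
ee_pos: [0.5452, -0.1234, 0.1517]
orientation: [[0.999, 0.037, -0.011], [0.011, -0.007, 1.0], [0.037, -0.999, -0.007]]
force: [4.2, -3.0, -11.7]
width: 0.0082
angle 48.24639788538038 r 0.10277263430340954 F [  4.2  -3.  -11.7] tilt [ 0.037 -0.007 -0.999]
50.0 [ 2.3 -2.1  0.2]
53.0 [ 6.7 -5.3  0.2]
56.0 [11.2 -8.3  0.2]
59.0 [ 15.8 -11.    0.2]
62.0 [ 20.6 -13.5   0.2]
drawer in by mm (vs first stop) 0.06059319124474959
```

```bash
python3 -m handwheel '[[1,[2.3,-2,0],0],[1,[4.5,-3.5,0],0],[1,[6.7,-5.2,0],0],[1,[9,-6.7,0.1],0],[1,[11.2,-8.2,0.1],0],[1,[13.5,-9.6,0.1],0],[1,[15.8,-10.9,0.1],0],[1,[15.8,-10.9,0.1],0]]' 60; python3 arc.py .103 62 65 68 71 74 77 ; python3 dr.py
```

```text
t: 21.3
ee_pos: [0.5601, -0.1232, 0.1638]
orientation: [[0.999, 0.036, -0.011], [0.011, -0.007, 1.0], [0.036, -0.999, -0.008]]
force: [-9.3, -1.2, 6.7]
width: 0.0085
angle 58.88716359865309 r 0.10367074261076481 F [-9.3 -1.2  6.7] tilt [ 0.036 -0.007 -0.999]
62.0 [ 5.3 -2.   0.3]
65.0 [10.2 -4.2  0.3]
68.0 [15.2 -6.2  0.4]
71.0 [20.3 -7.9  0.4]
74.0 [25.5 -9.3  0.5]
77.0 [ 30.8 -10.5   0.5]
drawer in by mm (vs first stop) -0.0
```

```bash
sed -i 's/H=np.array(\[[^]]*\])/H=np.array([.6129,-.1217,.0985])/' arc.py; python3 arc.py .101 60 63 66 69 72 75 78
```

```text
angle 57.62240350217161 r 0.1002769355252538 F [-9.3 -2.   6.5] tilt [ 0.036 -0.007 -0.999]
60.0 [ 3.3 -2.7  0.3]
63.0 [ 8.  -5.   0.3]
66.0 [12.9 -7.1  0.3]
69.0 [17.8 -9.   0.4]
72.0 [ 22.9 -10.6   0.4]
75.0 [ 28.  -11.9   0.4]
78.0 [ 33.2 -12.9   0.5]
```

```bash
python3 -m handwheel '[[1,[1.5,-1.8,0],0],[1,[3.2,-3,0],0],[1,[5.6,-4.2,0],0],[1,[8,-5.2,0],0],[1,[10.4,-6.3,0],0],[1,[12.9,-7.3,0],0],[1,[12.9,-7.3,0],0]]' 60; python3 arc.py .101 69 72 75 78 81 84; python3 dr.py sc12;python3 - <<'E'
from h import *
_,w=grab("wrist","w12");_,b=grab("side","s12")
E
```

```text
t: 22.05
ee_pos: [0.573, -0.1231, 0.1717]
orientation: [[0.999, 0.036, -0.011], [0.011, -0.007, 1.0], [0.036, -0.999, -0.008]]
force: [0.8, -2.2, -10.5]
width: 0.0083
angle 66.32721642735072 r 0.10119322584046007 F [  0.8  -2.2 -10.5] tilt [ 0.036 -0.007 -0.999]
69.0 [ 4.5 -1.5  0.4]
72.0 [ 9.5 -3.   0.4]
75.0 [14.7 -4.4  0.5]
78.0 [19.8 -5.4  0.5]
81.0 [25.1 -6.2  0.6]
84.0 [30.3 -6.7  0.6]
drawer in by mm (vs first stop) -0.0
```

View pics/s12.png

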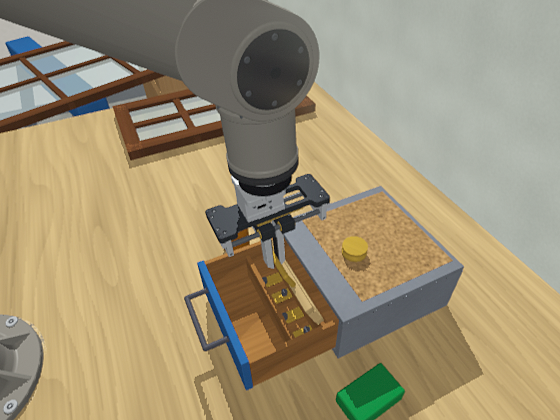

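View pics/w12.png

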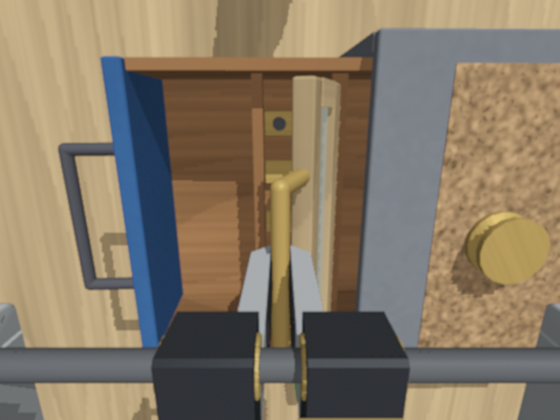

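```bash
python3 -m handwheel '[[1,[2.3,-0.7,0],0],[1,[4.5,-1.4,0],0],[1,[7,-2.2,0],0],[1,[9.5,-2.9,0.1],0],[1,[12.1,-3.6,0.1],0],[1,[14.7,-4.2,0.1],0],[1,[17.2,-4.8,0.1],0],[1,[19.8,-5.3,0.1],0],[1,[19.8,-5.3,0.1],0]]' 60; python3 arc.py .101  81 84 87 90; python3 dr.py sc13
```

```text
t: 23.1
ee_pos: [0.5931, -0.1229, 0.1784]
orientation: [[0.999, 0.038, -0.011], [0.011, -0.008, 1.0], [0.038, -0.999, -0.008]]
force: [-3.3, -2.3, 6.0]
width: 0.0084
angle 78.33259122616526 r 0.10153031554058993 F [-3.3 -2.3  6. ] tilt [ 0.038 -0.008 -0.999]
81.0 [ 4.7 -0.2  0.6]
84.0 [10.  -0.6  0.7]
87.0 [15.3 -0.9  0.7]
90.0 [20.6 -0.8  0.8]
drawer in by mm (vs first stop) -0.0
```

```bash
python3 -m handwheel '[[1,[2.4,-0.5,0],0],[1,[4.7,-1,0],0],[1,[7.3,-1.3,0],0],[1,[10,-1.5,0],0],[1,[12.6,-1.7,0.1],0],[1,[15,-1.8,0.1],0],[1,[17,-1.8,0.1],0],[1,[17,-1.8,0.1],0]]' 60; python3 arc.py .1015 90; python3 dr.py sc14;python3 - <<'E'
from h import *
_,w=grab("wrist","w14");_,b=grab("side","s14")
cv2.imwrite("pics/s14c.png",cv2.resize(b[200:350,200:400][:,:,::-1],None,fx=4,fy=4,interpolation=cv2.INTER_CUBIC))
a=cv2.imread("pics/sc14.png");cv2.imwrite("pics/sc14c.png",cv2.resize(a[90:240,280:480],None,fx=4,fy=4,interpolation=cv2.INTER_CUBIC))
E
```

```text
t: 23.95
ee_pos: [0.6106, -0.1228, 0.1812]
orientation: [[0.999, 0.039, -0.011], [0.011, -0.008, 1.0], [0.039, -0.999, -0.009]]
force: [-2.8, -4.0, 4.1]
width: 0.0076
angle 88.24954937177927 r 0.10224419632592101 F [-2.8 -4.   4.1] tilt [ 0.039 -0.008 -0.999]
90.0 [3.1 0.8 0.9]
drawer in by mm (vs first stop) 0.030296595622374797
```

View pics/s14c.png

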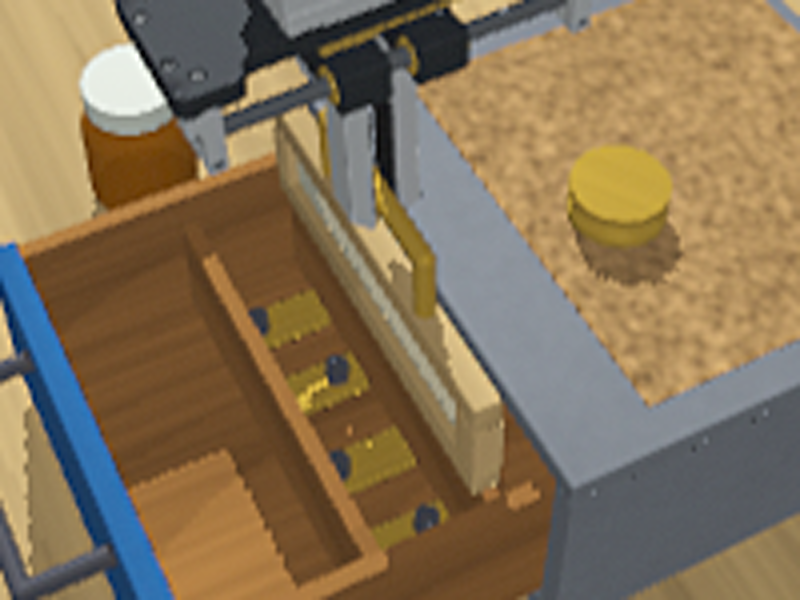

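View pics/sc14c.png

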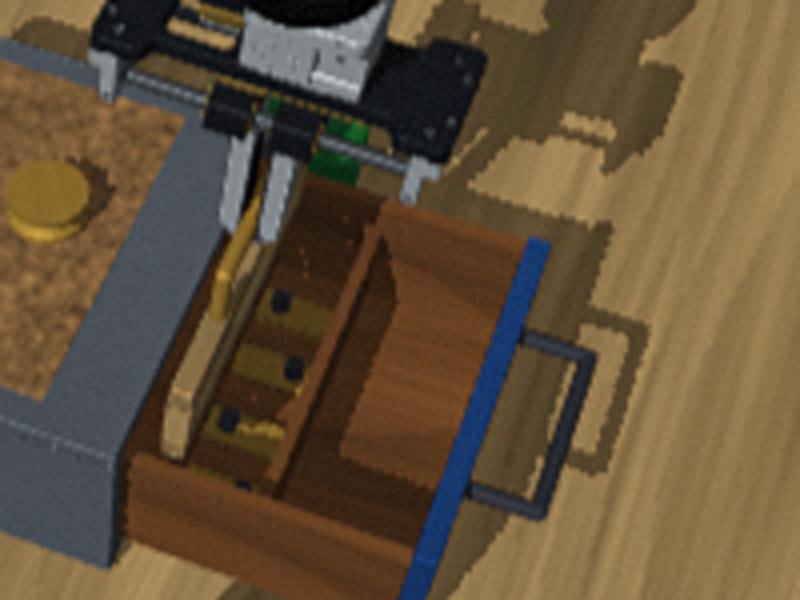

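View pics/w14.png

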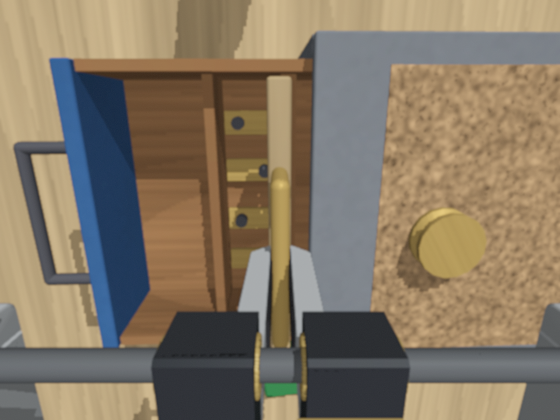

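```bash
python3 - <<'E'
from h import *
D,_=grab("side");S,_=grab("scene");W,_=grab("wrist")
def px(c,p,o4): return None
f=lambda c,X,o:(proj(c,X)-np.array(o))*4
for dx in (-.003,0,.003):
  # -y end face, cover back/front planes: x=.6129+-7mm at y=-.2225 ; z .161 top, .12
  a=[f(D,[.6129+s*.007+dx*(z-.095)/.1-.0175*0,-.2235,z],(200,200)).round(0) for s in (-1,1) for z in (.161,.105)]
  print("side",dx*1000,a)
  a=[f(S,[.6129+s*.007+dx*(z-.095)/.1,-.0215,z],(280,90)).round(0) for s in (-1,1) for z in (.161,.105)]
  print("scene",dx*1000,a)
  print("wrist",[proj(W,[.6129+dx,-.08,.195]).round(0)]+[proj(W,[.6129+s*.007+dx*.66,-.0235,.161]).round(0) for s in (-1,1)])
E
python3 - <<'E'
import cv2
a=cv2.imread("pics/w14.png")[60:210,200:360];cv2.imwrite("pics/w14c.png",cv2.resize(a,None,fx=4,fy=4,interpolation=2))
a=cv2.imread("pics/s14.png")[280:340,290:350];cv2.imwrite("pics/s14d.png",cv2.resize(a,None,fx=9,fy=9,interpolation=2))
a=cv2.imread("pics/sc14.png")[160:210,310:360];cv2.imwrite("pics/sc14d.png",cv2.resize(a,None,fx=9,fy=9,interpolation=2))
E
```

```text
side -3.0 [array([477., 417.]), array([476., 490.]), array([508., 404.]), array([504., 477.])]
scene -3.0 [array([188., 394.]), array([178., 450.]), array([163., 385.]), array([154., 441.])]
wrist [array([280., 195.]), array([268.,  80.]), array([294.,  80.])]
side 0 [array([482., 415.]), array([476., 490.]), array([512., 402.]), array([505., 477.])]
scene 0 [array([184., 392.]), array([178., 450.]), array([159., 384.]), array([154., 441.])]
wrist [array([286., 195.]), array([272.,  80.]), array([297.,  80.])]
side 3.0 [array([486., 413.]), array([477., 490.]), array([517., 400.]), array([506., 477.])]
scene 3.0 [array([181., 391.]), array([177., 450.]), array([156., 382.]), array([153., 441.])]
wrist [array([292., 195.]), array([276.,  80.]), array([301.,  80.])]
```

View pics/w14c.png

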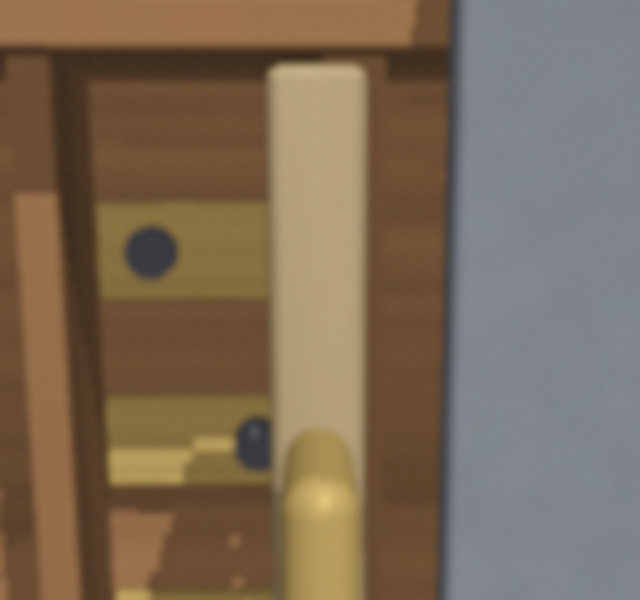

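View pics/s14d.png

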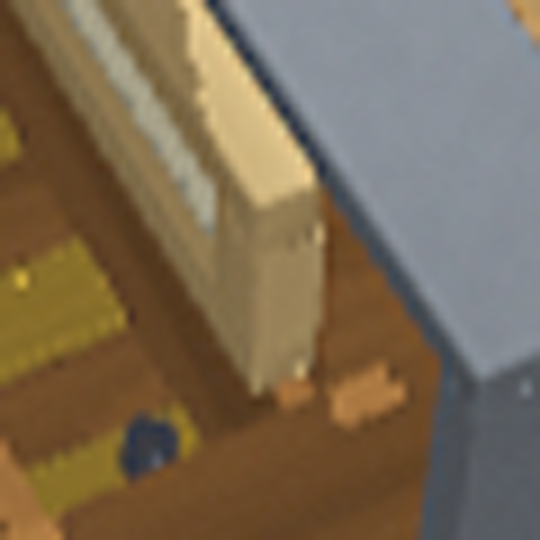

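View pics/sc14d.png

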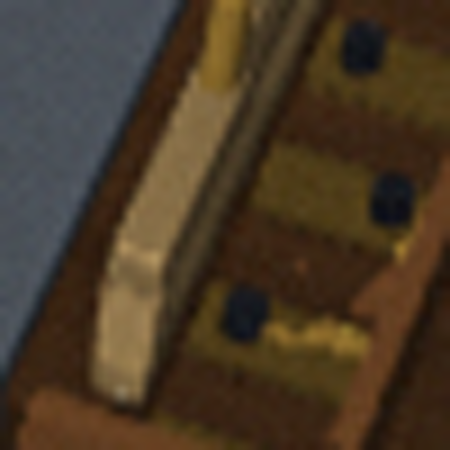

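```bash
python3 -m handwheel '[[1,[1,0,0],0],[1,[2,-0.2,0],0],[1,[3.1,-0.2,0],0],[1,[3.1,-0.2,0],0],[1,[3.1,-0.2,0],0]]' 60; python3 arc.py .1015 90; python3 dr.py sc15;python3 - <<'E'
from h import *
_,w=grab("wrist","w15");_,b=grab("side","s15")
def up(n,r,k,o): a=cv2.imread(f"pics/{n}.png")[r];cv2.imwrite(f"pics/{o}.png",cv2.resize(a,None,fx=k,fy=k,interpolation=2))
up("w15",np.s_[60:210,200:360],4,"w15c");up("s15",np.s_[280:340,290:350],9,"s15d");up("sc15",np.s_[160:210,310:360],9,"sc15d")
E
```

```text
t: 24.75
ee_pos: [0.6129, -0.1227, 0.1813]
orientation: [[0.999, 0.038, -0.011], [0.011, -0.008, 1.0], [0.038, -0.999, -0.009]]
force: [-4.2, -2.3, 1.2]
width: 0.0085
angle 89.55410388372793 r 0.10226046667789211 F [-4.2 -2.3  1.2] tilt [ 0.038 -0.008 -0.999]
90.0 [0.8 0.8 0.9]
drawer in by mm (vs first stop) -0.0
```

View pics/w15c.png

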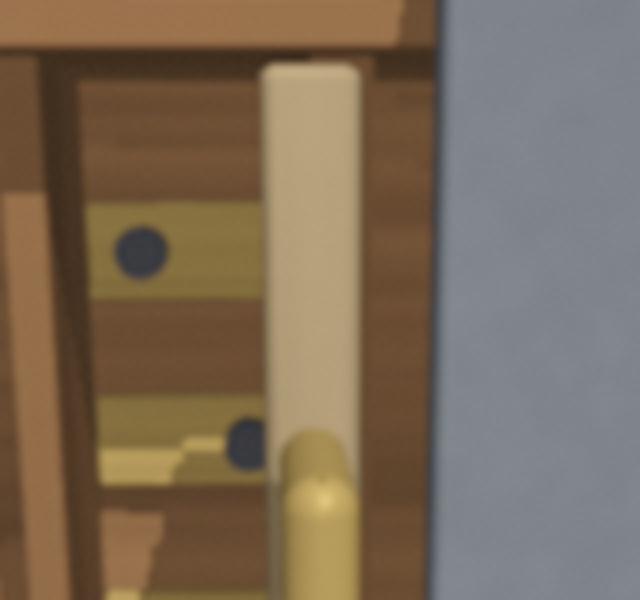

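View pics/s15d.png

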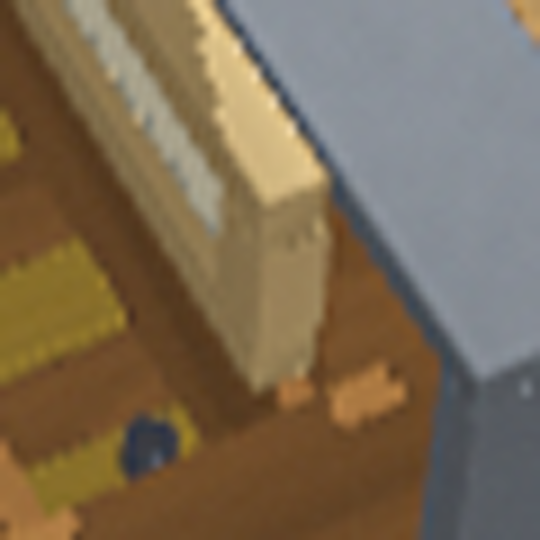

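View pics/sc15d.png

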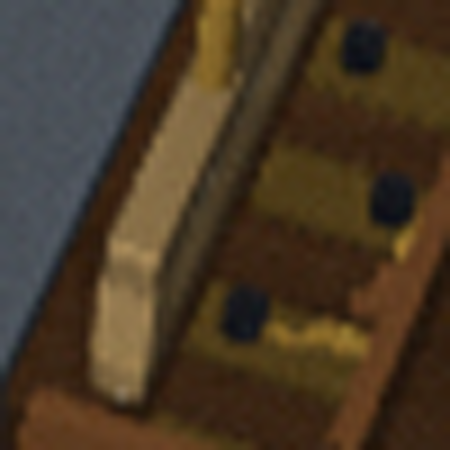

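```bash
python3 -m handwheel '[[1,[0.7,0,0],0],[1,[1.5,0,0],0],[1,[1.5,0,0],0],[1,[1.5,0,0],0]]' 60; python3 arc.py .1015 90; python3 dr.py sc16;python3 - <<'E'
from h import *
W,w=grab("wrist","w16");D,b=grab("side","s16");S=cam(bot.get_image("scene"));a=cv2.imread("pics/sc16.png")[:,:,::-1]
def up(n,r,k,o): x=cv2.imread(f"pics/{n}.png")[r];cv2.imwrite(f"pics/{o}.png",cv2.resize(x,None,fx=k,fy=k,interpolation=2))
up("s16",np.s_[280:340,290:350],9,"s16d");up("sc16",np.s_[160:210,310:360],9,"sc16d")
for v in range(304,323,3): print("side",v,[int(b[v,u].sum()) for u in range(312,330)])
for v in range(188,204,3): print("scene",v,[int(a[v,u].astype(int).sum()) for u in range(314,332)])
E
```

```text
t: 25.3
ee_pos: [0.6145, -0.1227, 0.1815]
orientation: [[0.999, 0.038, -0.011], [0.011, -0.008, 1.0], [0.038, -0.999, -0.009]]
force: [-3.2, -2.7, 3.6]
width: 0.0083
angle 90.44771585935216 r 0.10246718919961036 F [-3.2 -2.7  3.6] tilt [ 0.038 -0.008 -0.999]
90.0 [-0.8  0.9  0.8]
drawer in by mm (vs first stop) -0.0
side 304 [368, 441, 420, 291, 315, 332, 301, 321, 373, 360, 345, 336, 339, 383, 355, 213, 225, 229]
side 307 [346, 341, 323, 304, 313, 320, 320, 353, 365, 366, 372, 376, 371, 381, 371, 197, 218, 219]
side 310 [304, 336, 317, 310, 308, 314, 321, 344, 371, 370, 367, 372, 369, 373, 331, 211, 229, 228]
side 313 [294, 316, 305, 313, 315, 312, 326, 364, 371, 369, 368, 373, 372, 367, 259, 238, 241, 239]
side 316 [176, 235, 298, 314, 309, 322, 328, 368, 368, 370, 371, 378, 370, 295, 225, 234, 245, 249]
side 319 [175, 181, 179, 231, 309, 318, 335, 365, 357, 358, 346, 345, 339, 211, 239, 243, 245, 234]
side 322 [187, 172, 173, 181, 180, 248, 357, 319, 285, 333, 330, 323, 253, 206, 247, 254, 321, 334]
scene 188 [237, 243, 148, 94, 102, 91, 111, 306, 322, 332, 357, 369, 386, 218, 133, 154, 176, 174]
scene 191 [224, 106, 107, 117, 100, 102, 203, 343, 280, 296, 292, 273, 263, 217, 160, 173, 156, 106]
scene 194 [102, 98, 117, 102, 93, 119, 263, 354, 352, 345, 341, 351, 303, 154, 153, 126, 89, 59]
scene 197 [119, 121, 111, 118, 101, 117, 291, 344, 346, 331, 347, 343, 252, 156, 122, 78, 99, 166]
scene 200 [107, 96, 114, 107, 108, 107, 240, 311, 309, 351, 364, 347, 200, 107, 69, 105, 117, 111]
scene 203 [171, 161, 147, 134, 115, 109, 203, 193, 247, 347, 303, 247, 109, 79, 98, 121, 120, 121]
```

View pics/s16d.png

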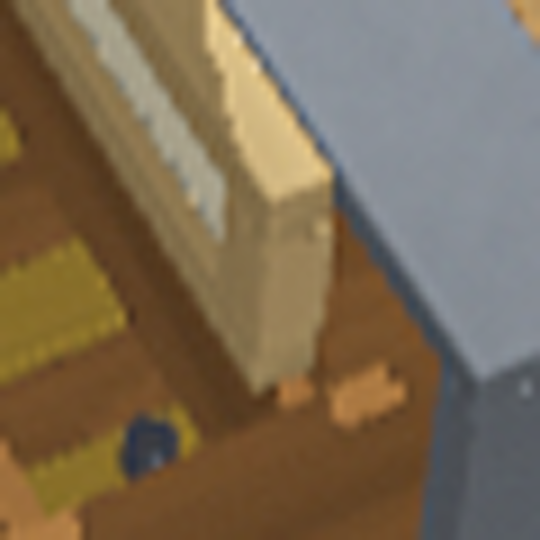

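View pics/sc16d.png

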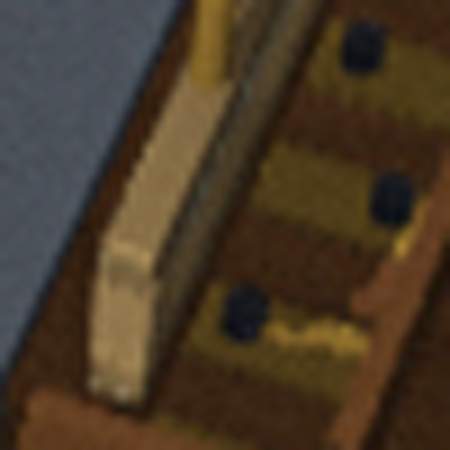

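```bash
python3 -m handwheel '[[1,[0,0,0],0],[1,[0,0,0],0],[1,[0,0,0],0],[1,[0,0,0],0],[1,[0,0,0],0],[1,[0,0,0],0],[1,[0,0,0],0],[1,[0,0,0],0]]' 60; python3 arc.py .1015; python3 dr.py sc17;python3 - <<'E'
from h import *
grab("wrist","w17");_,b=grab("side","s17")
s=bot.get_state();print(np.abs(s["joint_velocities"]).max(),s["width"])
def up(n,r,k,o): x=cv2.imread(f"pics/{n}.png")[r];cv2.imwrite(f"pics/{o}.png",cv2.resize(x,None,fx=k,fy=k,interpolation=2))
up("s17",np.s_[280:340,290:350],9,"s17d")
print(cv2.absdiff(cv2.imread("pics/s16d.png"),cv2.imread("pics/s17d.png")).mean())
E
```

```text
t: 26.3
ee_pos: [0.6145, -0.1227, 0.1815]
orientation: [[0.999, 0.038, -0.011], [0.011, -0.008, 1.0], [0.038, -0.999, -0.009]]
force: [-2.4, -4.0, 4.8]
width: 0.0084
angle 90.45096999353002 r 0.10246579745395813 F [-2.4 -4.   4.8] tilt [ 0.038 -0.008 -0.999]
drawer in by mm (vs first stop) 0.030296595622374797
0.0011452516213012074 0.008113156852143468
0.8124839963420211
```

View pics/s17.png

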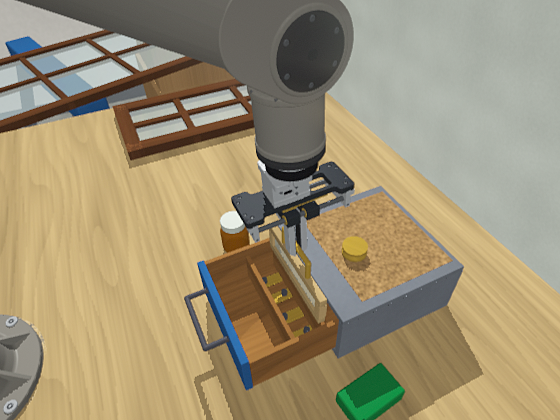

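View pics/sc17.png

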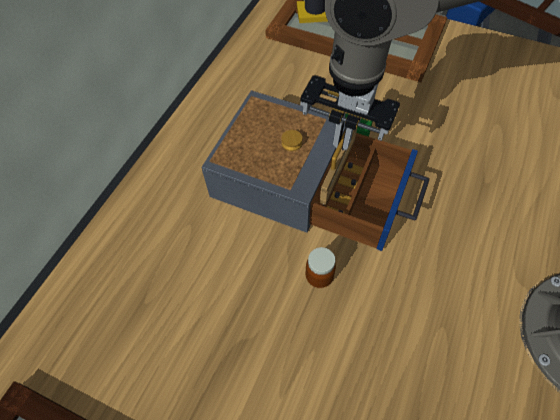

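Everything is still: the drawer is at its stop, the cover is upright and gripped, and the jar (321,266), block (~365,125) and pulley (291,140) have not moved. I'm handing the job in.

```bash
python3 -c "
from bench import bot
print(bot.close_job())"
```

```text
the job is handed in; nothing more can be done
None
```

The drawer is fully out, and the arm is holding the glazed cover upright by its brass handle at 60 N. I handed the job in at about 26.5 s of the 54 s allowed.

**What went wrong on the way:** On the first lift, the path pushed the drawer in by about 4 mm and the handle slipped towards the fingertips. I pulled the drawer back to its stop by the cover handle, laid the cover flat under control, regripped deeper, and lifted again in small steps guided by the force readings. So the cover was raised to about 60° and lowered once before the final lift.

**Last checks:**
- **Drawer:** it is within 0.05 mm, by image tracking, of the position where it first stopped.
- **Cover angle:** the arm position reads 0.3 to 0.5° past vertical, while the cover edges in the images read 0.1 to 0.4° short of it. I left it between the two.
- **Stillness:** the arm did not move over the final 1 s hold, and the forces were about 5 N or less per axis.
- **Jar, sanding block and pulley:** all three look unmoved in the last pictures.

**One figure that disagreed:** measured from the cabinet's front face, the drawer looks about 160 mm out, not 176 mm, if its front closes against that face. It would be about 175 mm if the front closes flush inside. I took it as the real stop because the drawer did not move under a steady 40 N or more, against about 12 N of friction, and it came back to exactly the same place.

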